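# Nest and clamp the stacking pots at the preserve stall

### The job

Pack the small white pots for the market: wind the vise's jaw back with its crank, nest every pot upright, one inside the other, in a single stack standing on the vise's bed close against the V of the fixed jaw, and then crank the jaw onto the stack until its spring pad is pressed in about halfway, not to its stop. The stack must end upright (pushed over a wide gap by the jaw, it leans) and against the V; leave the filled jars standing where they are.

Things in the scene. Friction and masses are not known exactly. Their poses are not given: they have to be found in the camera images.
- vise: Grey crank vise bolted to the table; place and heading vary. Origin on the table below the seat axis, z up. Base plate 120 mm along x, from y = +80 to -230 mm; its top, the bed, is 12 mm above the table. Fixed V jaw at +y, moving jaw sliding along y on the -y side, both rising to 100 mm above the table; the gap is open above and at +x and -x.
- seat (a point): Point on the bed (12 mm above the table) where the axis of a pot touching both faces of the V stands; axes as the vise. The V's two faces are 32 mm from it, at 45 degrees either side of +y; the fixed jaw keeps within 38 mm of it in x and begins 12 mm from it in y. A stack set more than about 5 mm short of the V leans when the jaw pushes it.
- crank_axis (a point): Point on the vertical axis of the crank, at the height to grip the crank's knob (90 mm above the table), 180 mm from the seat axis at the vise's -y.
- crank_grip (a point): Middle of the crank's upright wooden knob: a cylinder 20 mm wide, 68 to 114 mm above the table, 55 mm from the crank axis. It spins freely on its pin, so a gripper can take it from above and go round the circle without turning. The crank arm below it is 58 to 66 mm above the table. At crank value 0 the knob is at the vise's +x from the axis.
- crank (a joint): Crank angle in rad, 0 (jaw fully open) to 15.7; it grows clockwise seen from above, which moves the jaw towards the V by 20 mm a turn. It stays where it is left and takes about 2.5 N at the knob.
- jaw (a joint): Travel of the moving jaw in m along the vise's +y: 0 fully open, when the pad stands 53 mm from the seat point (a pot's radius is 32 mm: 21 mm of play); 0.050 fully shut. Its pad just touches a stack seated in the V at 0.021. At the start it stands too far shut for a pot to go in.
- pad (a joint): How far the black spring pad on the moving jaw's face is pressed back, in m: 0 free, 0.010 at its stop; 2 N per mm. About halfway is 0.005.
- pot0: White stoneware stacking pot, a tapered cup 62 mm high, 48 mm wide at the foot and 64 mm at the open rim, walls 2.5 mm, thick floor 30 mm, about 150 g; 4 to 6 of them are there. Origin at the centre of the underside, z to the rim. Nested in another it stands 30 mm higher, with 1 mm of play, and only its top 30 mm shows: grip it across the outside there.
- pot1: White stoneware stacking pot, a tapered cup 62 mm high, 48 mm wide at the foot and 64 mm at the open rim, walls 2.5 mm, thick floor 30 mm, about 150 g; 4 to 6 of them are there. Origin at the centre of the underside, z to the rim. Nested in another it stands 30 mm higher, with 1 mm of play, and only its top 30 mm shows: grip it across the outside there.
- pot2: White stoneware stacking pot, a tapered cup 62 mm high, 48 mm wide at the foot and 64 mm at the open rim, walls 2.5 mm, thick floor 30 mm, about 150 g; 4 to 6 of them are there. Origin at the centre of the underside, z to the rim. Nested in another it stands 30 mm higher, with 1 mm of play, and only its top 30 mm shows: grip it across the outside there.
- pot3: White stoneware stacking pot, a tapered cup 62 mm high, 48 mm wide at the foot and 64 mm at the open rim, walls 2.5 mm, thick floor 30 mm, about 150 g; 4 to 6 of them are there. Origin at the centre of the underside, z to the rim. Nested in another it stands 30 mm higher, with 1 mm of play, and only its top 30 mm shows: grip it across the outside there.
- pot4: White stoneware stacking pot, a tapered cup 62 mm high, 48 mm wide at the foot and 64 mm at the open rim, walls 2.5 mm, thick floor 30 mm, about 150 g; 4 to 6 of them are there. Origin at the centre of the underside, z to the rim. Nested in another it stands 30 mm higher, with 1 mm of play, and only its top 30 mm shows: grip it across the outside there.
- pot5: White stoneware stacking pot, a tapered cup 62 mm high, 48 mm wide at the foot and 64 mm at the open rim, walls 2.5 mm, thick floor 30 mm, about 150 g; 4 to 6 of them are there. Origin at the centre of the underside, z to the rim. Nested in another it stands 30 mm higher, with 1 mm of play, and only its top 30 mm shows: grip it across the outside there.
- jar_a: Filled glass jar with a brass-coloured lid, orange contents, 80 mm wide, 125 mm high; origin at the centre of its underside. To be left alone.
- jar_b: Filled glass jar with a brass-coloured lid, red contents, 80 mm wide, 125 mm high; origin at the centre of its underside. To be left alone.
- jar_c: Small filled glass jar with a white lid, 58 mm wide, 85 mm high, near the vise and the pots; origin at the centre of its underside. To be left alone.
Mind the look-alikes: they are no part of the job. Leave any blue or green look-alike of the pot1 alone.

How it is judged:
By the outcome, as a careful person would: the job done as asked, in the order asked, and still so for the second after the job is handed in, with the robot touching nothing.
Of pot0, pot1, pot2, pot3, pot4, pot5 only 4 to 6 are there at a start; the rules pass over those that are not, and their reading is None.
At some moment in a run one of pot0, pot1, pot2, pot3, pot4, pot5 may be knocked a few centimetres aside while the robot is not near it.
Once in a run the grip may slacken for a moment while it holds something.
It also fails if it takes over 210 s, if anything falls off the work surface, if the arm or the gripper's body presses on something with over 40 N, if the wrist force passes 120 N, or if a joint passes its speed limit or range.

### The arm

A 7-joint arm with a two-finger parallel gripper is mounted at the origin on the work surface. World frame = base frame: x ahead of the robot, y to its left, z up, the work surface at z = 0. Lengths are in mm, angles in rad, forces in N, time in s.
With the tool pointing down it reaches from about 400 to 875 mm from the base axis. Payload 4.4 kg.
Tool frame: the origin (TCP) lies on the centre line of the jaws, within the pads' length; the fingertips stand 14 mm ahead of it and the grasp point (between the pads) lies 5 mm behind it (tips_ahead is the distance from the TCP to the fingertips, in mm); z points along the fingers, y is the line along which they close (so a half turn about z gives the same grasp; the last joint's range is limited). The gripper opens to 85 mm and grips with 20 to 120 N. Pads are 22 mm wide; open, the fingers measure 114 mm over their backs; the gripper's body (76 mm by 85 mm) begins 54 mm behind the grasp point. The pads swing forward as they close: fully open they stand 13 mm farther back than shut.
Start: joints at [-0.066, 0.628, 0.038, 1.517, -0.027, 0.996, -0.02], TCP at [650.014, 0.027, 245.313] pointing down, gripper open.
Joint ranges: [-3.06, 3.06], [-0.37, 2.12], [-1.25, 1.32], [0.18, 2.47], [-1.1, 4.24], [0.23, 1.98], [-2.94, 2.94]. Speed limits (rad/s): [2.57, 2.57, 3.14, 3.14, 3.14, 3.14, 3.14].

### API

Orientations are given as [roll, pitch, yaw] about the fixed x, y, z axes, in that order (R = Rz(yaw) Ry(pitch) Rx(roll)).
In Python, from cell import * gives the robot as it stands.
- The arm moves only by the tool move_arm, never from a script. Its argument "rows" is text: rows parted by semicolons, each of 7 numbers parted by spaces: the shift along the tool's x, y, z scaled (see below), then the turn, a rotation vector about the tool's x, y, z scaled (see below), then the closure, from -1 (fully open) to 1 (shut). A call has 1 to 12 rows; each row is the pose to reach, as a shift and turn from the pose commanded when the call began, along the tool's axes at that moment; what a row does not reach only later rows make up. The controller multiplies each number of a shift by 0.3 m and each number of a turn by pi/2 rad. A row lasts 1/12 s, in which the tool goes at most 41.7 mm and 7.16 degrees, less where a joint would pass 70% of its speed; a pose out of reach is approached as far as the arm can. A call with a number of a shift or a turn outside -1 to 1 is refused whole. A call with a gripper value outside its range is refused whole. The fingers move at their own pace and stop on an object; the grip force is fixed at half the most. Time passes only in rows, so rows that repeat a pose let the fingers close. It gives the time, the measured TCP pose, the force, the opening and the grip force at its end, in the units of the state.
- read_state(): the state, without advancing time (a new reading comes with each control period).
- get_image(name): name is "scene" or "side" or "wrist"; returns a dict with "img" (420x560x3 uint8, red, green, blue), "vfov" (degrees; the focal length in pixels is half the picture's height over the tangent of half this angle, whatever the lens; pixels are square), "cx", "cy" (the principal point, pixels), "extrinsics" (4x4, takes a point from camera to world coordinates); the wrist camera has in their place "T_tool_cam" (4x4, takes a point from camera to tool coordinates, whose origin is the TCP and whose axes are the flange's). Camera axes: x right, y up, looking along -z (the intrinsics and any distortion apply to the point x, -y, -z); pixel columns grow to the right and rows downward; lengths in mm; the calibration is good to about 2 mm. A picture is of the moment at which its call begins: read the wrist's pose just before it. There is no depth.
- finish_job(): hands the job in; it is judged then, once.
The state is a dict: "clock": time; "qpos": joint angles; "qd": joint speeds; "tau": joint torques, N m; "eef_pos": TCP position; "tool_rot": TCP orientation; "force": force on the tool from outside, world axes, zero at the start; "torque": the same for the moment, N m; "width": finger opening in mm; "gripper_force": force on a finger pad.
Only numpy, scipy, OpenCV 4.12 (cv2) and the standard library are available. Lean on these libraries where they do the work, as an engineer would, in place of code of your own. Each camera call takes 0.05 s, during which the arm holds its last target. There are 200 camera calls.

## Working session

There is one attempt and no reset: what is moved stays moved. The work goes in short steps, Python scripts to look and compute and a tool call to move; the robot and the scene stay as the last step left them, time stands still between calls to the robot, and variables do not carry over. Pictures are saved under pics/ and viewed, at most 14 in all, crops included, and the job is handed in when it is done.

Besides the shell and the picture viewer there is one more tool, called after "Request:" as name(argument=value, ...) on one line, values as JSON. move_arm: Moves the arm, as the interface text tells. Its arguments: {"type":"object","properties":{"rows":{"type":"string"}},"required":["rows"]}

```bash
ls; mkdir -p pics; python3 - <<'E'
from cell import *
import cv2,numpy as np
print(read_state())
for n in ["scene","side"]:
    d=get_image(n); cv2.imwrite(f"pics/{n}0.png",d["img"][:,:,::-1]); np.save(f"pics/{n}0.npy",d,allow_pickle=True)
    print({k:v for k,v in d.items() if k!="img"})
s=read_state();d=get_image("wrist"); cv2.imwrite("pics/wrist0.png",d["img"][:,:,::-1]); print({k:v for k,v in d.items() if k!="img"})
E
```

```text
pics
{'clock': 0.0, 'qpos': array([-0.06576538,  0.62935428,  0.03844064,  1.51834439, -0.02700927,
        0.99627584, -0.02002189]), 'qd': array([-3.30041567e-04, -2.20061565e-04, -7.08446767e-04,  7.25355190e-04,
       -6.22295457e-04, -3.67938396e-04,  8.41061687e-05]), 'tau': array([-1.11932164e-03, -5.63405585e+01,  1.22606792e+00, -1.93450052e+01,
        1.09587883e-02,  1.05136272e-02, -8.84369996e-06]), 'eef_pos': array([6.49420816e+02, 1.08795742e-02, 2.44391291e+02]), 'tool_rot': array([-3.13972876e+00,  1.59130626e-05,  1.57073639e+00]), 'force': array([0.11186523, 0.01433401, 0.59291291]), 'torque': array([0.02155957, 0.00023277, 0.00629823]), 'gripper_force': 0.0, 'width': 85.05137273548387}
{'vfov': 55.46047415775234, 'cx': 274.5132047632606, 'cy': 209.8525686049741, 'extrinsics': array([[ 2.29228605e-01, -5.32817708e-01,  8.14591638e-01,
         1.41896363e+03],
       [ 9.73145153e-01,  1.07357796e-01, -2.03624201e-01,
        -2.10181075e+02],
       [ 2.10418173e-02,  8.39392396e-01,  5.43118448e-01,
         6.60758731e+02],
       [ 0.00000000e+00,  0.00000000
[... 220 characters left out ...]
32e+02],
       [-7.95791883e-02,  5.94539019e-01, -8.00119058e-01,
        -9.05414076e+02],
       [-2.13354994e-02,  8.01464919e-01,  5.97661091e-01,
         7.37402525e+02],
       [ 0.00000000e+00,  0.00000000e+00,  0.00000000e+00,
         1.00000000e+00]])}
{'vfov': 60.39750573108377, 'cx': 281.43870939976097, 'cy': 209.9237077970445, 'T_tool_cam': array([[-8.81808087e-04,  9.60132733e-01,  2.79543121e-01,
         7.22014455e+01],
       [ 9.99999335e-01,  1.05440649e-03, -4.67057400e-04,
         2.29553697e-01],
       [-7.43189179e-04,  2.79542524e-01, -9.60133025e-01,
        -1.28371541e+02],
       [ 0.00000000e+00,  0.00000000e+00,  0.00000000e+00,
         1.00000000e+00]])}
```

View pics/scene0.png

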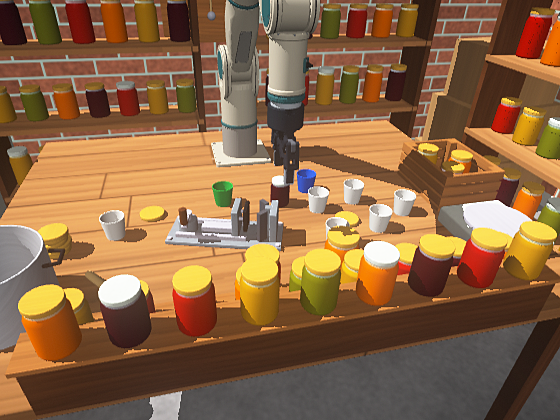

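View pics/side0.png

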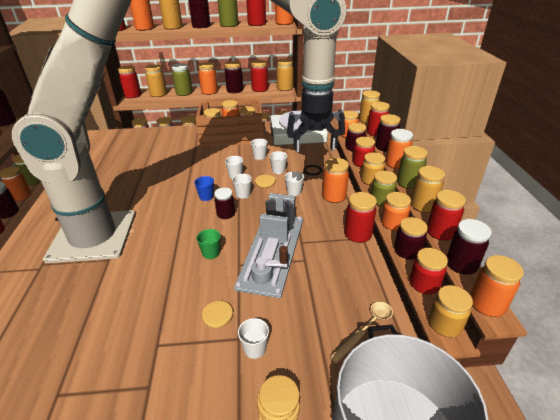

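```bash
cat > h.py <<'E'
from cell import *
import cv2,numpy as np
from scipy.spatial.transform import Rotation as R
def ray(d,u,v,E=None):
    E=d["extrinsics"] if E is None else E
    f=210/np.tan(np.radians(d["vfov"])/2)
    r=np.array([(u-d["cx"])/f,-(v-d["cy"])/f,-1.]); return E[:3,3],E[:3,:3]@r
def plane(d,u,v,z,E=None):
    o,r=ray(d,u,v,E); return (o+r*(z-o[2])/r[2])[:2]
def proj(d,p,E=None):
    E=d["extrinsics"] if E is None else E
    f=210/np.tan(np.radians(d["vfov"])/2)
    c=E[:3,:3].T@(np.asarray(p,float)-E[:3,3]); return d["cx"]+f*c[0]/-c[2], d["cy"]-f*c[1]/-c[2]
def tri(d1,a,d2,b):
    o1,r1=ray(d1,*a);o2,r2=ray(d2,*b)
    t=np.linalg.lstsq(np.c_[r1,-r2],o2-o1,rcond=None)[0]
    p,q=o1+r1*t[0],o2+r2*t[1]; return (p+q)/2,np.linalg.norm(p-q)
def load(n): return np.load(f"pics/{n}.npy",allow_pickle=True).item()
def wristE(s,d):
    T=np.eye(4);T[:3,:3]=R.from_euler("xyz",s["tool_rot"]).as_matrix();T[:3,3]=s["eef_pos"]; return T@d["T_tool_cam"]
E
python3 - <<'E'
from h import *
for n in ["scene0","side0"]:
    d=load(n);h=cv2.cvtColor(d["img"],cv2.COLOR_RGB2HSV)
    m=((h[...,1]<45)&(h[...,2]>95)).astype(np.uint8)
    c,l,st,ce=cv2.connectedComponentsWithStats(m)
    for i in range(1,c):
        if st[i,4]>80 and 120<ce[i][1]<370: 
            x,y,w,hh,a=st[i]; print(n,st[i],ce[i].round(), plane(d,x+w/2,y+hh/2,31).round())
s=load("side0")["img"][130:310,170:350];c=load("scene0")["img"][165:265,150:420]
cv2.imwrite("pics/c1.png",cv2.resize(s,None,fx=3.3,fy=3.3,interpolation=2)[:,:,::-1])
cv2.imwrite("pics/c2.png",cv2.resize(c,None,fx=2.96,fy=2.96,interpolation=2)[:,:,::-1])
E
```

```text
scene0 [548 117  12  12 103] [554. 122.] [  17. 1443.]
scene0 [ 206  125   65   42 1238] [234. 146.] [ 8. -6.]
scene0 [ 11 127 188  19 401] [101. 135.] [-179. -510.]
scene0 [  7 146  20  11 162] [ 16. 151.] [ -90. -802.]
scene0 [272 169  21  18 167] [280. 180.] [291.  96.]
scene0 [344 179  20  26 417] [352. 191.] [423. 295.]
scene0 [308 186  21  27 447] [317. 199.] [444. 170.]
scene0 [394 189  22  27 474] [403. 202.] [513. 423.]
scene0 [540 189  20  24 263] [551. 201.] [594. 873.]
scene0 [ 165  198  116   53 2973] [225. 229.] [ 518. -129.]
scene0 [ 438  200   94   41 2294] [481. 218.] [647. 600.]
scene0 [369 204  23  29 530] [379. 217.] [578. 311.]
scene0 [ 99 210  26  31 540] [113. 224.] [ 463. -422.]
scene0 [326 217  24  22 202] [335. 223.] [597. 175.]
scene0 [277 222   6  19  87] [279. 231.] [581.  16.]
scene0 [   0  225   44  124 3616] [ 16. 276.] [ 668. -589.]
scene0 [364 241  36  26 748] [381. 254.] [725. 243.]
scene0 [  98  274   43   35 1141] [119. 291.] [ 727. -381.]
side0 [  12   22   84  191 3292] [ 52. 122.] [-409.  837.]
side0 [261 103  32  42 547] [280. 126.] [598. 639.]
side0 [297 128  30  24 333] [313. 137.] [724. 472.]
side0 [391 129  22  12 215] [401. 135.] [1088.  472.]
side0 [251 139  16  21 273] [259. 148.] [511. 418.]
side0 [  458   146   102   274 13774] [525. 283.] [1074. -319.]
side0 [270 152  17  22 303] [278. 162.] [576. 308.]
side0 [226 156  25  42 653] [238. 176.] [432. 229.]
side0 [268 172  36  40 606] [289. 190.] [585. 121.]
side0 [214 188  18  12 176] [223. 193.] [382. 132.]
side0 [  43  210   91   52 2708] [ 85. 238.] [  9. -36.]
side0 [ 234  213   69   85 3226] [268. 257.] [ 510. -167.]
side0 [238 318  31  40 935] [254. 337.] [ 463. -412.]
```

View pics/c1.png

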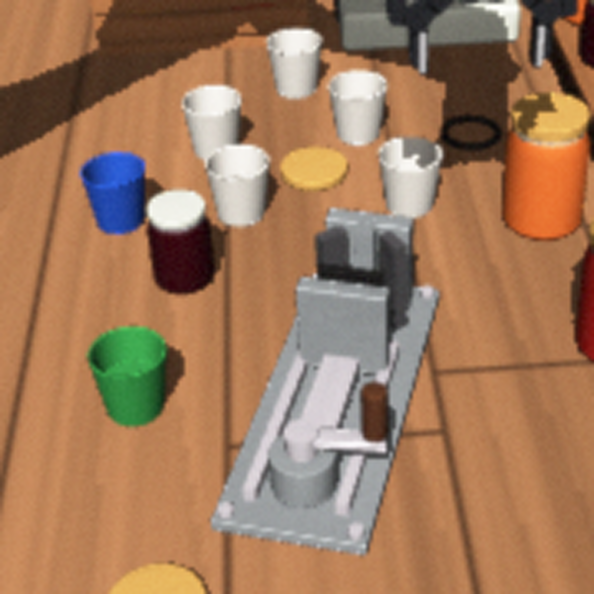

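View pics/c2.png

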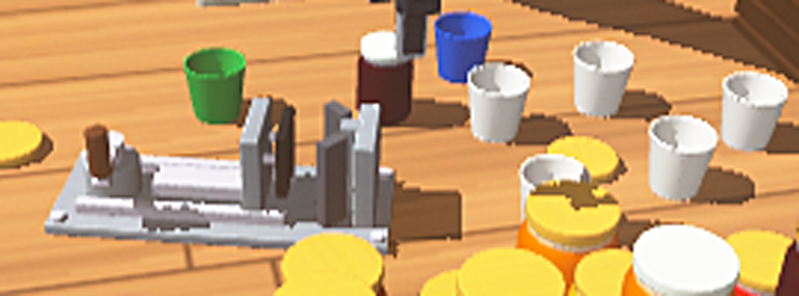

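```bash
python3 - <<'E'
from h import *
S=load("side0");C=load("scene0")
sp=lambda x,y:(170+x/3.3,130+y/3.3)
cp=lambda x,y:(150+x/2.96,165+y/2.96)
fl=plane(S,*sp(214,524),12);fr=plane(S,*sp(366,546),12);br=plane(S,*sp(438,292),12)
print("side corners",fl,fr,br,np.linalg.norm(fl-fr),np.linalg.norm(br-fr))
fr2=plane(C,*cp(45,228),12);br2=plane(C,*cp(389,240),12)
print("scene corners",fr2,br2,np.linalg.norm(br2-fr2))
for a,b in((fr,br),(fr2,br2)):
    y=(b-a)/np.linalg.norm(b-a);x=np.array([y[1],-y[0]])
    for r in (a+230*y-60*x,b-80*y-60*x): print("seat",r.round(1),"yaw of x",np.arctan2(x[1],x[0]),"axis",(r-180*y).round(1))
k=tri(S,sp(375,412),C,cp(97,152));print("knob",k)
print("knob z114",plane(S,*sp(375,387),114),plane(C,*cp(96,128),114))
# moving jaw top edge front-face z=100 : side crop (299,283)-(389,290)
print("jaw",plane(S,*sp(299,283),100),plane(S,*sp(389,290),100), plane(C,*cp(246,112),100),plane(C,*cp(265,100),100))
E
```

```text
side corners [ 421.17389108 -255.48721337] [ 531.78679705 -287.42637851] [623.6015305    2.35450224] 115.13177335838569 303.97845997557704
scene corners [ 540.87468827 -285.22150252] [619.85072968  10.7027618 ] 306.2815458493486
seat [544.1 -50. ] yaw of x -0.3068356011638734 axis [ 489.7 -221.6]
seat [542.2 -55.8] yaw of x -0.3068356011638734 axis [ 487.9 -227.4]
seat [542.2 -47.5] yaw of x -0.26080083757595734 axis [ 495.8 -221.4]
seat [541.3 -51.1] yaw of x -0.26080083757595734 axis [ 494.8 -225. ]
knob (array([ 545.02438865, -231.46138144,   90.10172809]), np.float64(2.195661617829045))
knob z114 [ 544.92814393 -229.31481245] [ 545.92017947 -230.51738809]
jaw [496.51995419 -84.0803578 ] [ 568.26306229 -101.00537073] [523.00636527 -99.57981376] [505.94339523 -79.72383743]
```

Candidates for "white pot" in the scene image: (113,226), (318,200), (353,191), (380,218), (404,202) and (336,223, partly hidden). That makes six white cups. The look-alikes are blue (306,181), green (223,194), the jar_c white lid (280,182) and the white jar lids on the shelf. The close crops confirm the six white tapered cups. The vise seat is at about (542,-51) with yaw about -0.28 and the knob at (545,-231), which matches the 55 mm radius. I'll move above the vise for a close look.

Request:
move_arm(rows="-0.333 -0.443 0 0 0 0 -1;-0.333 -0.443 0 0 0 0 -1;-0.333 -0.443 0 0 0 0 -1;-0.333 -0.443 0 0 0 0 -1;-0.333 -0.443 0 0 0 0 -1;-0.333 -0.443 0 0 0 0 -1;-0.333 -0.443 0 0 0 0 -1;-0.333 -0.443 0 0 0 0 -1;-0.333 -0.443 0 0 0 0 -1")

```text
clock: 0.9
eef_pos: [518.3, -98.7, 245.2]
tool_rot: [3.141, -0.0, 1.573]
force: [1.0, 0.4, -1.0]
width: 85.6
gripper_force: 0.0
```

```bash
python3 - <<'E'
from h import *
s=read_state();d=get_image("wrist");d["E"]=wristE(s,d);np.save("pics/w1.npy",d,allow_pickle=True)
print(s["eef_pos"],s["tool_rot"])
cv2.imwrite("pics/w1.png",cv2.resize(d["img"],(800,600),interpolation=2)[:,:,::-1])
for n,p in dict(seat=(542,-51,12),axis=(492,-224,66),knob=(545,-231,114)).items(): print(n,np.array(proj(d,p,d["E"]))*800/560)
E
```

```text
[518.27345499 -98.65894767 245.15580013] [ 3.14101113e+00 -4.98467028e-04  1.57298111e+00]
seat [435.85522005 187.24463079]
axis [362.42921707 452.5572509 ]
knob [446.00102294 508.43744895]
```

View pics/w1.png

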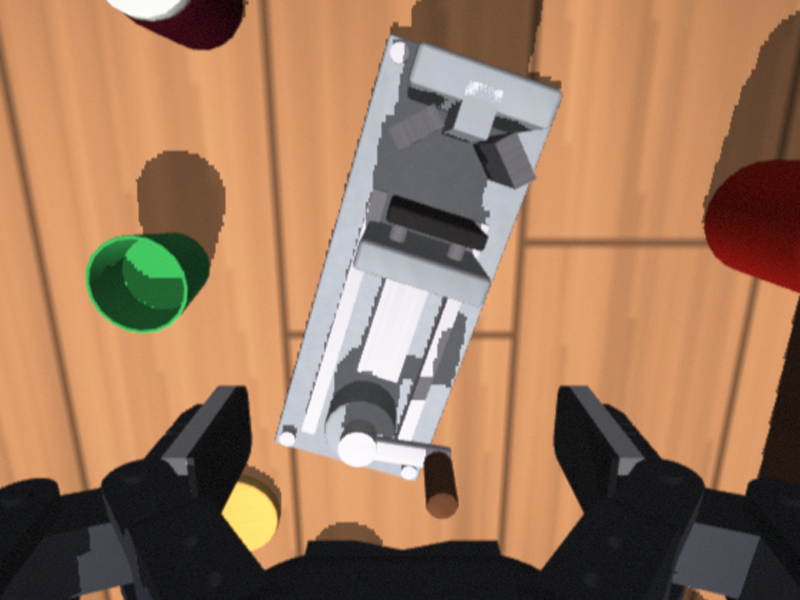

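```bash
python3 - <<'E'
from h import *
d=load("w1");k=0.7
P=lambda x,y,z:plane(d,x*k,y*k,z,d["E"])
c=np.array([P(391,37,12),P(561,90,12),P(277,440,12),P(417,479,12)])
print(c.round(1)); L=np.linalg.norm
print("widths",L(c[0]-c[1]),L(c[2]-c[3]),"len",L(c[0]-c[2]),L(c[1]-c[3]))
m=np.array([[-60,80],[60,80],[-60,-230],[60,-230.]])
# rigid fit
A=m-m.mean(0);B=c-c.mean(0);U,S,Vt=np.linalg.svd(A.T@B);Rm=(U@Vt).T
t=c.mean(0)-Rm@m.mean(0);print("seat",t,"yaw",np.arctan2(Rm[1,0],Rm[0,0]),"axis",t+Rm@[0,-180],"res",(m@Rm.T+t-c).round(1))
print("hub",P(357,448,66),P(357,448,72),"knob",P(442,503,114))
for n,(x,y,z) in dict(V=(470,140,100),padL=(392,199,90),padR=(488,236,90),jl=(357,262,100),jr=(474,303,100),fjl=(413,92,100),fjr=(552,130,100)).items(): print(n,(Rm.T@(P(x,y,z)-t)).round(1))
E
```

```text
[[ 511.6   42.5]
 [ 622.6   11.3]
 [ 419.9 -247.4]
 [ 531.2 -283.1]]
widths 115.24072179583577 116.93836506119598 len 304.07522155837455 308.2857455207079
seat [543.64988925 -47.55605335] yaw -0.3022096621361068 axis [ 490.07640747 -219.39866172] res [[-1.5  4.1]
 [ 2.2 -0.4]
 [-2.  -1.9]
 [ 1.2 -1.9]]
hub [ 488.39110172 -220.48167424] [ 488.97402469 -216.69786437] knob [ 542.53470138 -227.20023802]
V [ 1.3 27.6]
padL [-27.7 -13.3]
padR [ 28.9 -16.7]
jl [-36.  -50.1]
jr [ 32.2 -53.1]
fjl [-33.2  40.6]
fjr [39.1 44.5]
```

The wrist view shows the vise plate corners at (391,37), (561,90), (277,440) and (417,479), the knob top at (442,503) and the hub at (357,448). The seat is at about (543,-48), yaw -0.30. The crank stands at about 12.4, so it needs roughly two turns counter-clockwise. I'll grip the knob now.

Request:
move_arm(rows="-0.429 0.088 0.1 0 0 0 -1;-0.429 0.088 0.2 0 0 0 -1;-0.429 0.088 0.28 0 0 0 -1;-0.429 0.088 0.28 0 0 0 -1;-0.429 0.088 0.28 0 0 0 -1;-0.429 0.088 0.4 0 0 0 -1;-0.429 0.088 0.5 0 0 0 -1;-0.429 0.088 0.5 0 0 0 -1")

```text
clock: 1.62
eef_pos: [540.5, -225.9, 90.2]
tool_rot: [-3.132, -0.004, 1.572]
force: [-1.3, 0.7, -0.3]
width: 85.2
gripper_force: 0.0
```

Request:
move_arm(rows="0 0 0 0 0 0 1;0 0 0 0 0 0 1;0 0 0 0 0 0 1;0 0 0 0 0 0 1;0 0 0 0 0 0 1;0 0 0 0 0 0 1;0 0 0 0 0 0 1;0 0 0 0 0 0 1")

```text
clock: 2.28
eef_pos: [542.5, -228.7, 96.9]
tool_rot: [-3.14, -0.0, 1.57]
force: [-3.9, 0.9, 9.6]
width: 18.3
gripper_force: 58.3
```

```bash
python3 - <<'E'
from h import *
s=read_state();print(s["eef_pos"],s["width"],s["force"])
a0=np.arctan2(-7.5,53.5)
for half in (0,1,2,3):
    n=[]
    for i in range(1,13):
        A=a0+half*np.pi+0;
        a=A+i*min(np.pi,12.33-half*np.pi)/12
        d=55*np.array([np.cos(a)-np.cos(A),np.sin(a)-np.sin(A)])/300
        n.append(f"{d[1]:.3f} {d[0]:.3f} 0 0 0 0 1")
    print(";".join(n))
E
```

```text
[ 542.54277755 -228.66773594   96.92941991] 18.346611313361002 [-3.90789195  0.87267538  9.64781883]
0.048 0.000 0 0 0 0 1;0.094 -0.012 0 0 0 0 1;0.136 -0.035 0 0 0 0 1;0.170 -0.069 0 0 0 0 1;0.194 -0.110 0 0 0 0 1;0.207 -0.156 0 0 0 0 1;0.207 -0.204 0 0 0 0 1;0.195 -0.250 0 0 0 0 1;0.172 -0.292 0 0 0 0 1;0.138 -0.326 0 0 0 0 1;0.097 -0.350 0 0 0 0 1;0.051 -0.363 0 0 0 0 1
-0.048 -0.000 0 0 0 0 1;-0.094 0.012 0 0 0 0 1;-0.136 0.035 0 0 0 0 1;-0.170 0.069 0 0 0 0 1;-0.194 0.110 0 0 0 0 1;-0.207 0.156 0 0 0 0 1;-0.207 0.204 0 0 0 0 1;-0.195 0.250 0 0 0 0 1;-0.172 0.292 0 0 0 0 1;-0.138 0.326 0 0 0 0 1;-0.097 0.350 0 0 0 0 1;-0.051 0.363 0 0 0 0 1
0.048 0.000 0 0 0 0 1;0.094 -0.012 0 0 0 0 1;0.136 -0.035 0 0 0 0 1;0.170 -0.069 0 0 0 0 1;0.194 -0.110 0 0 0 0 1;0.207 -0.156 0 0 0 0 1;0.207 -0.204 0 0 0 0 1;0.195 -0.250 0 0 0 0 1;0.172 -0.292 0 0 0 0 1;0.138 -0.326 0 0 0 0 1;0.097 -0.350 0 0 0 0 1;0.051 -0.363 0 0 0 0 1
-0.044 -0.001 0 0 0 0 1;-0.087 0.009 0 0 0 0 1;-0.127 0.029 0 0 0 0 1;-0.161 0.058 0 0 0 0 1;-0.186 0.094 0 0 0 0 1;-0.203 0.135 0 0 0 0 1;-0.209 0.179 0 0 0 0 1;-0.204 0.223 0 0 0 0 1;-0.189 0.264 0 0 0 0 1;-0.164 0.301 0 0 0 0 1;-0.132 0.331 0 0 0 0 1;-0.093 0.352 0 0 0 0 1
```

Request:
move_arm(rows="0.05 0 0 0 0 0 1;0.095 -0.012 0 0 0 0 1;0.136 -0.035 0 0 0 0 1;0.17 -0.069 0 0 0 0 1;0.194 -0.11 0 0 0 0 1;0.207 -0.156 0 0 0 0 1;0.207 -0.204 0 0 0 0 1;0.195 -0.25 0 0 0 0 1;0.172 -0.292 0 0 0 0 1;0.138 -0.326 0 0 0 0 1;0.097 -0.35 0 0 0 0 1;0.05 -0.363 0 0 0 0 1")

```text
clock: 3.28
eef_pos: [433.7, -212.0, 96.9]
tool_rot: [-3.141, -0.002, 1.573]
force: [-0.8, 2.4, 12.0]
width: 18.8
gripper_force: 59.7
```

Forces are low, so I'll continue with the remaining turns.

Request:
move_arm(rows="-0.05 0 0 0 0 0 1;-0.095 0.012 0 0 0 0 1;-0.136 0.035 0 0 0 0 1;-0.17 0.069 0 0 0 0 1;-0.194 0.11 0 0 0 0 1;-0.207 0.156 0 0 0 0 1;-0.207 0.204 0 0 0 0 1;-0.195 0.25 0 0 0 0 1;-0.172 0.292 0 0 0 0 1;-0.138 0.326 0 0 0 0 1;-0.097 0.35 0 0 0 0 1;-0.05 0.363 0 0 0 0 1")

```text
clock: 4.28
eef_pos: [542.6, -228.9, 96.9]
tool_rot: [-3.14, 0.001, 1.57]
force: [-5.7, -1.5, 10.6]
width: 18.3
gripper_force: 59.6
```

Request:
move_arm(rows="0.05 0 0 0 0 0 1;0.095 -0.012 0 0 0 0 1;0.136 -0.035 0 0 0 0 1;0.17 -0.069 0 0 0 0 1;0.194 -0.11 0 0 0 0 1;0.207 -0.156 0 0 0 0 1;0.207 -0.204 0 0 0 0 1;0.195 -0.25 0 0 0 0 1;0.172 -0.292 0 0 0 0 1;0.138 -0.326 0 0 0 0 1;0.097 -0.35 0 0 0 0 1;0.05 -0.363 0 0 0 0 1")

```text
clock: 5.28
eef_pos: [433.7, -212.0, 96.9]
tool_rot: [-3.141, -0.002, 1.573]
force: [-0.8, 3.6, 12.9]
width: 18.1
gripper_force: 59.7
```

Request:
move_arm(rows="-0.044 0 0 0 0 0 1;-0.087 0.009 0 0 0 0 1;-0.127 0.029 0 0 0 0 1;-0.161 0.058 0 0 0 0 1;-0.186 0.094 0 0 0 0 1;-0.203 0.135 0 0 0 0 1;-0.209 0.179 0 0 0 0 1;-0.204 0.223 0 0 0 0 1;-0.189 0.264 0 0 0 0 1;-0.164 0.301 0 0 0 0 1;-0.132 0.331 0 0 0 0 1;-0.093 0.352 0 0 0 0 1")

```text
clock: 6.28
eef_pos: [539.1, -241.1, 96.9]
tool_rot: [-3.139, -0.0, 1.57]
force: [-7.8, -0.2, 12.9]
width: 18.2
gripper_force: 59.8
```

```bash
python3 - <<'E'
from h import *
s=read_state();print(s["eef_pos"],s["width"],s["force"])
E
```

```text
[ 539.05566736 -241.10771136   96.87854482] 18.242621015864824 [-7.79987272 -0.21893367 12.94205785]
```

The crank is wound back to about 0. I'll release it and move to an overview of the pots.

Request:
move_arm(rows="0 0 0 0 0 0 -1;0 0 0 0 0 0 -1;0 0 0 0 0 0 -1;0 0 0 0 0 0 -1;0 0 -0.1 0 0 0 -1;0 0 -0.24 0 0 0 -1;0 0 -0.37 0 0 0.08 -1;0 0 -0.5 0 0 0.16 -1;0 0 -0.5 0 0 0.191 -1;0 0 -0.5 0 0 0.191 -1")

```text
clock: 7.12
eef_pos: [541.4, -242.9, 248.2]
tool_rot: [3.136, 0.001, 1.268]
force: [0.2, 0.2, -1.4]
width: 85.5
gripper_force: 0.0
```

Request:
move_arm(rows="0.79 -0.316 -0.125 0 0 0 -1;0.79 -0.316 -0.125 0 0 0 -1;0.79 -0.316 -0.125 0 0 0 -1;0.79 -0.316 -0.125 0 0 0 -1;0.79 -0.316 -0.125 0 0 0 -1;0.79 -0.316 -0.125 0 0 0 -1;0.79 -0.316 -0.125 0 0 0 -1;0.79 -0.316 -0.125 0 0 0 -1;0.79 -0.316 -0.125 0 0 0 -1")

```text
clock: 7.87
eef_pos: [519.1, 12.5, 281.8]
tool_rot: [-3.14, 0.001, 1.272]
force: [0.6, 0.1, 0.3]
width: 85.4
gripper_force: 0.0
```

Request:
move_arm(rows="0.79 -0.316 -0.125 0 0 0 -1;0.79 -0.316 -0.125 0 0 0 -1;0.79 -0.316 -0.125 0 0 0 -1;0.79 -0.316 -0.125 0 0 0 -1;0.79 -0.316 -0.125 0 0 0 -1;0.79 -0.316 -0.125 0 0 0 -1;0.79 -0.316 -0.125 0 0 0 -1;0.79 -0.316 -0.125 0 0 0 -1;0.79 -0.316 -0.125 0 0 0 -1;0.79 -0.316 -0.125 0 0 0 -1;0.79 -0.316 -0.125 0 0 0 -1")

```text
clock: 8.78
eef_pos: [500.0, 264.4, 319.8]
tool_rot: [3.142, 0.002, 1.267]
force: [-0.2, -0.8, -0.3]
width: 85.7
gripper_force: 0.0
```

```bash
cat >> h.py <<'E'
def pots(d,E,zr=62,show=None):
    "rim circles: bright low-saturation blobs -> ellipse of the topmost outline is hard; use blob bounding + ground/rim rays"
    h=cv2.cvtColor(d["img"],cv2.COLOR_RGB2HSV)
    m=((h[...,1]<50)&(h[...,2]>85)).astype(np.uint8)
    m=cv2.morphologyEx(m,cv2.MORPH_OPEN,np.ones((3,3),np.uint8))
    out=[]
    for c in cv2.findContours(m,cv2.RETR_EXTERNAL,cv2.CHAIN_APPROX_NONE)[0]:
        if cv2.contourArea(c)<400: continue
        hull=cv2.convexHull(c)[:,0,:]
        # map hull to rim plane; rim = outer side away from camera foot, fit circle r=32 to points farther than base
        P=np.array([plane(d,u+.5,v+.5,zr,E) for u,v in c[:,0,:]])
        foot=E[:2,3]; g=P.mean(0); 
        from scipy.optimize import least_squares
        ctr=g
        for _ in range(6):
            w=(P-ctr)@((g-foot)/np.linalg.norm(g-foot))
            sel=w>-3
            ctr=least_squares(lambda q:np.linalg.norm(P[sel]-q,axis=1)-32,ctr,loss="soft_l1").x
        res=np.abs(np.linalg.norm(P[sel]-ctr,axis=1)-32)
        out.append((ctr.round(1),np.median(res).round(2),res.mean().round(2),cv2.boundingRect(c)))
    return out
def look(tag,save=True):
    s=read_state();d=get_image("wrist");d["E"]=wristE(s,d)
    if save: np.save(f"pics/{tag}.npy",d,allow_pickle=True)
    return s,d
E
python3 - <<'E'
from h import *
s,d=look("w2");print(s["eef_pos"],s["tool_rot"],s["clock"],s["width"])
for p in pots(d,d["E"]): print(p)
cv2.imwrite("pics/w2.png",cv2.resize(d["img"],(800,600),interpolation=2)[:,:,::-1])
E
```

```text
[500.00948971 264.36771195 319.84110725] [3.14155774e+00 1.81002521e-03 1.26651896e+00] 8.7833 85.68280894879832
(array([171.2,  64. ]), np.float64(7.4), np.float64(9.74), (60, 368, 32, 52))
(array([547.6,  -2.4]), np.float64(5.28), np.float64(7.82), (365, 367, 36, 21))
(array([384.2,  53. ]), np.float64(1.5), np.float64(2.19), (222, 340, 43, 40))
(array([481.4,  18. ]), np.float64(3.83), np.float64(6.92), (333, 314, 57, 65))
(array([444. , 169.4]), np.float64(0.35), np.float64(0.44), (233, 229, 54, 61))
(array([614.2, 165.2]), np.float64(0.33), np.float64(0.36), (375, 194, 58, 59))
(array([418.5, 293.9]), np.float64(0.34), np.float64(0.39), (171, 141, 59, 59))
(array([573.8, 309.4]), np.float64(0.24), np.float64(0.3), (307, 79, 61, 64))
(array([509.3, 409.2]), np.float64(3.18), np.float64(3.14), (211, 0, 66, 55))
```

View pics/w2.png

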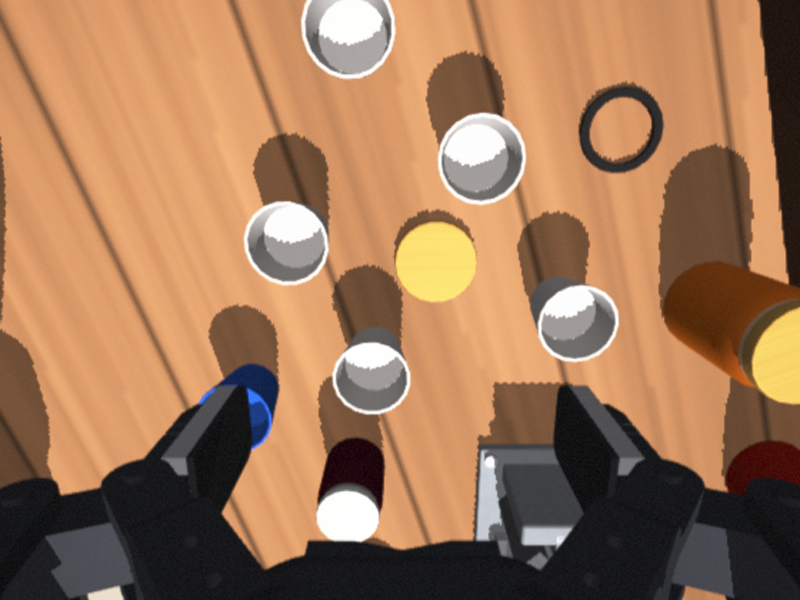

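Five white pots are clear in the wrist view at (348,30), (482,158), (287,242), (577,322) and (372,377); the rim-circle fits have residuals of about 0.3 mm. Blue (250,410), jar_c (348,515), the orange jar and the yellow lid are to be left. I'll start with the pot at (614,165).

Request:
move_arm(rows="-0.212 0.467 0.568 0 0 0 -1;-0.212 0.467 0.568 0 0 0 -1;-0.212 0.467 0.568 0 0 0 -1;-0.212 0.467 0.568 0 0 0 -1;-0.212 0.467 0.568 0 0 0 -1;-0.212 0.467 0.568 0 0 0 -1;-0.212 0.467 0.568 0 0 0 -1;-0.212 0.467 0.568 0 0 0 -1;-0.212 0.467 0.568 0 0 0 -1;-0.212 0.467 0.568 0 0 0 -1;-0.212 0.467 0.568 0 0 0 -1")

```text
clock: 9.75
eef_pos: [614.3, 166.8, 151.7]
tool_rot: [3.14, -0.002, 1.273]
force: [-0.4, -0.2, 0.4]
width: 85.5
gripper_force: 0.0
```

```bash
cat >> h.py <<'E'
def rel(cmd,yaw,tgt):
    c,s=np.cos(yaw),np.sin(yaw);d=np.array(tgt,float)-cmd
    return (np.array([c*d[0]+s*d[1],s*d[0]-c*d[1],-d[2]])/300).round(4)
def addm(cmd,yaw,m):
    c,s=np.cos(yaw),np.sin(yaw);m=np.array(m,float)*300
    return np.array(cmd)+[c*m[0]+s*m[1],s*m[0]-c*m[1],-m[2]]
E
python3 - <<'E'
from h import *
s,d=look("w3");print(s["eef_pos"],s["tool_rot"],s["clock"],s["width"])
for p in pots(d,d["E"]): print(p)
cmd=addm([499.2,267.3,320.3],1.2707,[-0.212,0.467,0.568]);print(cmd)
E
```

```text
[614.28742643 166.83912334 151.66524187] [ 3.13992641e+00 -2.13670072e-03  1.27266252e+00] 9.75 85.45107204210389
(array([438.5,  95.7]), np.float64(6.89), np.float64(8.65), (36, 367, 56, 49))
(array([582.8,  81.6]), np.float64(10.02), np.float64(10.7), (210, 363, 134, 25))
(array([446.9, 168. ]), np.float64(1.4), np.float64(1.63), (0, 229, 113, 104))
(array([615. , 165.4]), np.float64(0.3), np.float64(0.35), (233, 173, 100, 99))
(array([570.9, 284.4]), np.float64(5.06), np.float64(7.55), (75, 0, 126, 68))
[614.23771553 165.12713665 149.9       ]
```

Request:
move_arm(rows="0 0.003 0.12 0 0 0 -1;0 0.003 0.24 0 0 0 -1;0 0.003 0.32 0 0 0 -1;0 0.003 0.353 0 0 0 -1;0 0.003 0.353 0 0 0 -1;0 0.003 0.353 0 0 0 -1;0 0.003 0.353 0 0 0 1;0 0.003 0.353 0 0 0 1;0 0.003 0.353 0 0 0 1;0 0.003 0.353 0 0 0 1;0 0.003 0.353 0 0 0 1")

```text
clock: 10.72
eef_pos: [616.4, 165.7, 47.0]
tool_rot: [3.139, -0.002, 1.271]
force: [-2.5, 0.6, 7.9]
width: 61.6
gripper_force: 62.9
```

Request:
move_arm(rows="0 0 -0.08 0 0 0 1;0 0 -0.16 0 0 0 1;0 0 -0.28 0 0 0 1;0 0 -0.4 0 0 0 1;0 0 -0.42 0 0 0 1;0 0 -0.42 0 0 0 1")

```text
clock: 11.22
eef_pos: [617.5, 165.6, 174.4]
tool_rot: [3.135, -0.005, 1.271]
force: [-0.0, 0.1, -1.9]
width: 61.6
gripper_force: 65.7
```

```bash
python3 - <<'E'
from h import *
s,d=look("w4");print(s["eef_pos"],s["tool_rot"],s["clock"],s["width"])
for z in (62,188): 
  for p in pots(d,d["E"],z): print(z,p)
cv2.imwrite("pics/w4.png",d["img"][:,:,::-1])
E
```

```text
[617.5182771  165.57922493 174.43269119] [ 3.13469698 -0.00470721  1.27058965] 11.2167 61.62533705487431
62 (array([458.9,  89.4]), np.float64(4.94), np.float64(7.72), (80, 349, 56, 49))
62 (array([644. ,  76.7]), np.float64(2.55), np.float64(2.6), (366, 262, 33, 56))
62 (array([549. , 109.5]), np.float64(3.05), np.float64(2.95), (165, 262, 34, 56))
62 (array([444.8, 169. ]), np.float64(0.24), np.float64(0.29), (8, 222, 111, 94))
62 (array([577.4,  56.4]), np.float64(11.21), np.float64(12.85), (194, 209, 174, 176))
62 (array([478. , 242.5]), np.float64(3.68), np.float64(3.85), (0, 120, 26, 29))
62 (array([570.6, 290.9]), np.float64(4.8), np.float64(5.96), (88, 0, 112, 73))
188 (array([530.5, 183.5]), np.float64(4.75), np.float64(5.49), (80, 349, 56, 49))
188 (array([623.6, 158.7]), np.float64(1.27), np.float64(1.23), (366, 262, 33, 56))
188 (array([550.9, 164. ]), np.float64(nan), np.float64(nan), (165, 262, 34, 56))
188 (array([537.5, 225.8]), np.float64(6.08), np.float64(8.14), (8, 222, 111, 94))
188 (array([616.9, 165.3]), np.float64(1.14), np.float64(1.69), (194, 209, 174, 176))
188 (array([528.1, 270.4]), np.float64(nan), np.float64(nan), (0, 120, 26, 29))
188 (array([592.1, 243.4]), np.float64(4.35), np.float64(6.09), (88, 0, 112, 73))
  return _methods._mean(a, axis=axis, dtype=dtype,
  ret = ret.dtype.type(ret / rcount)
h.py:40: RuntimeWarning: Mean of empty slice.
  out.append((ctr.round(1),np.median(res).round(2),res.mean().round(2),cv2.boundingRect(c)))
```

View pics/w4.png

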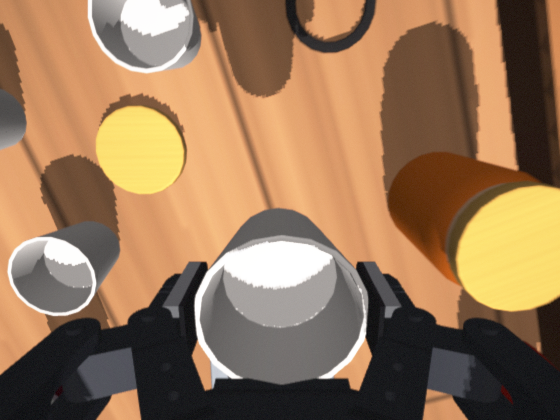

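The pot is gripped in the middle (280,310). I'll carry it over the seat.

Request:
move_arm(rows="-0.1 -0.003 0 0 0 0 1;-0.22 -0.006 0 0 0 0 1;-0.35 -0.01 0 0 0 0 1;-0.48 -0.014 0 0 0 0 1;-0.61 -0.018 0 0 0 0 1;-0.7 -0.021 0 0 0 0 1;-0.758 -0.023 0 0 0 0 1;-0.758 -0.023 0 0 0 0 1;-0.758 -0.023 0 0 0 0 1;-0.758 -0.023 0 0 0 0 1;-0.758 -0.023 0 0 0 0 1;-0.758 -0.023 0 0 0 0 1")

```text
clock: 12.27
eef_pos: [541.4, -48.6, 169.6]
tool_rot: [-3.141, -0.001, 1.273]
force: [-0.2, 0.2, -2.2]
width: 61.7
gripper_force: 65.8
```

```bash
python3 - <<'E'
from h import *
s,d=look("w5")
print(s["eef_pos"],s["tool_rot"],s["clock"],s["width"],s["force"])
S=get_image("side");cv2.imwrite("pics/s5.png",cv2.resize(np.hstack([d["img"][150:,60:500],cv2.resize(S["img"][130:310,190:340],(225,270))]),None,fx=1.2,fy=1.2)[:,:,::-1])
E
```

```text
[541.42359627 -48.60060816 169.56982798] [-3.14084724e+00 -5.86853842e-04  1.27319573e+00] 12.2667 61.65280822762992 [-0.20978077  0.20492102 -2.22633258]
```

View pics/s5.png

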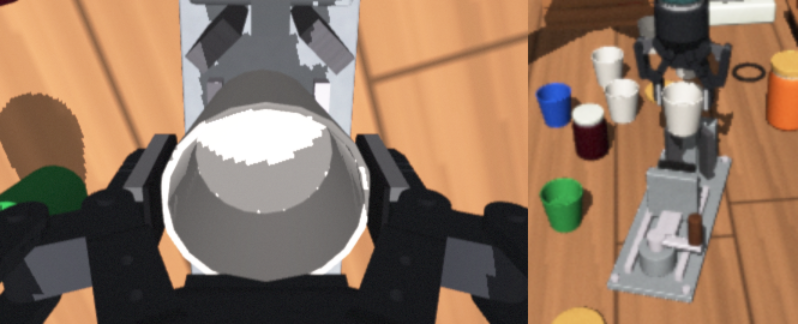

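Request:
move_arm(rows="0 0 0.1 0 0 0 1;0 0 0.2 0 0 0 1;0 0 0.29 0 0 0 1;0 0 0.34 0 0 0 1;0 0 0.373 0 0 0 1;0 0 0.373 0 0 0 1;0 0 0.373 0 0 0 1;0 0 0.373 0 0 0 1")

```text
clock: 13.03
eef_pos: [542.0, -49.9, 58.5]
tool_rot: [3.14, -0.0, 1.271]
force: [-0.1, -0.1, -1.6]
width: 61.6
gripper_force: 66.9
```

```bash
python3 - <<'E'
from h import *
s=read_state()
print(s["eef_pos"],s["tool_rot"],s["clock"],s["width"],s["force"],s["torque"])
E
```

```text
[541.95123535 -49.87876071  58.47613971] [ 3.14042427e+00 -4.38433311e-04  1.27135158e+00] 13.0333 61.60312536958654 [-0.13860147 -0.11790177 -1.62590652] [ 0.06737179  0.06603649 -0.00363688]
```

Request:
move_arm(rows="0.0033 0 0 0 0 0 1;0.0033 0 0 0 0 0 1;0.0033 0 0 0 0 0 1;0.0033 0 0 0 0 0 1")

```text
clock: 13.37
eef_pos: [541.7, -49.2, 58.2]
tool_rot: [3.141, -0.0, 1.271]
force: [-0.1, -0.6, -1.0]
width: 61.3
gripper_force: 66.9
```

Request:
move_arm(rows="0.0033 0 0 0 0 0 1;0.0033 0 0 0 0 0 1;0.0033 0 0 0 0 0 1;0.0033 0 0 0 0 0 1")

```text
clock: 13.7
eef_pos: [541.8, -48.8, 58.2]
tool_rot: [3.142, 0.0, 1.27]
force: [-0.3, -1.4, 0.7]
width: 61.5
gripper_force: 67.0
```

Request:
move_arm(rows="0.0033 0 0 0 0 0 1;0.0033 0 0 0 0 0 1;0.0033 0 0 0 0 0 1;0.0033 0 0 0 0 0 1")

```text
clock: 14.03
eef_pos: [541.8, -48.6, 58.3]
tool_rot: [-3.142, 0.001, 1.27]
force: [-2.2, -5.1, 3.6]
width: 61.7
gripper_force: 67.2
```

Contact with the V is confirmed, with about 5 N pushing back. I'll lower the pot, release it, rise and look.

Request:
move_arm(rows="-0.0023 0 0.004 0 0 0 1;-0.0023 0 0.008 0 0 0 1;-0.0023 0 0.008 0 0 0 1;-0.0023 0 0.008 0 0 0 -1;-0.0023 0 0.008 0 0 0 -1;-0.0023 0 0.008 0 0 0 -1;-0.0023 0 0.008 0 0 0 -1;-0.0023 0 0.008 0 0 0 -1")

```text
clock: 14.7
eef_pos: [542.1, -47.4, 55.4]
tool_rot: [-3.141, -0.001, 1.271]
force: [0.7, -0.3, 0.3]
width: 85.3
gripper_force: 0.0
```

Request:
move_arm(rows="0 0 -0.05 0 0 0 -1;0 0 -0.13 0 0 0 -1;0 0 -0.26 0 0 0 -1;0 0 -0.4 0 0 0 -1;0 0 -0.5 0 0 0 -1;0 0 -0.6 0 0 0 -1;0 0 -0.6 0 0 0 -1;0 0 -0.6 0 0 0 -1;0 0 -0.6 0 0 0 -1;0 0 -0.6 0 0 0 -1")

```text
clock: 15.53
eef_pos: [540.9, -47.8, 234.2]
tool_rot: [-3.139, 0.001, 1.271]
force: [0.4, -0.1, -1.0]
width: 85.4
gripper_force: 0.0
```

```bash
python3 - <<'E'
from h import *
s,d=look("w6");print(s["eef_pos"],s["clock"],s["width"])
for p in pots(d,d["E"],74): print(p)
cv2.imwrite("pics/w6.png",d["img"][:,:,::-1])
E
```

```text
[540.93593021 -47.8397066  234.22572905] 15.5333 85.43088089045757
(array([ 289.4, -169.9]), np.float64(4.03), np.float64(5.01), (40, 367, 52, 49))
(array([ 506.4, -203.7]), np.float64(7.48), np.float64(10.41), (222, 96, 128, 289))
(array([388.9,  63.9]), np.float64(1.33), np.float64(2.2), (9, 82, 76, 73))
```

View pics/w6.png

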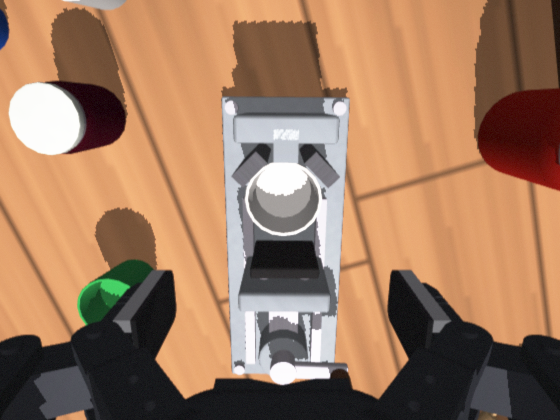

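The pot sits upright in the V with its rim at (282,200). Next is the pot at (444,169).

Request:
move_arm(rows="0.596 -0.525 0.1 0 0 0 -1;0.596 -0.525 0.286 0 0 0 -1;0.596 -0.525 0.286 0 0 0 -1;0.596 -0.525 0.286 0 0 0 -1;0.596 -0.525 0.286 0 0 0 -1;0.596 -0.525 0.286 0 0 0 -1;0.596 -0.525 0.286 0 0 0 -1;0.596 -0.525 0.286 0 0 0 -1;0.596 -0.525 0.286 0 0 0 -1;0.596 -0.525 0.286 0 0 0 -1;0.596 -0.525 0.286 0 0 0 -1;0.596 -0.525 0.286 0 0 0 -1")

```text
clock: 16.58
eef_pos: [445.2, 167.9, 150.3]
tool_rot: [3.141, -0.0, 1.268]
force: [-0.1, -0.2, 0.0]
width: 85.3
gripper_force: 0.0
```

```bash
cat >> h.py <<'E'
def hover(tag,cmd,near=70):
    "pot centre from measured pose and, if the arm is settled, from the commanded one"
    s,d=look(tag);print("meas",s["eef_pos"].round(1),"cmd",np.round(cmd,1),"clock",s["clock"],"w",round(s["width"],1))
    c=[p for p in pots(d,d["E"]) if p[2]<4]
    for p in c:print(p)
    if not c: return
    b=min(c,key=lambda p:np.linalg.norm(p[0]-cmd[:2]))[0]; m=b+(np.array(cmd[:2])-s["eef_pos"][:2])/2
    print("use",m.round(1),"rel to z44",rel(cmd,1.2707,[*m,44]))
E
python3 - <<'E'
from h import *
w=load("w6");print("seated rim",plane(w,282.5,199.5,74,w["E"]))
hover("w7",addm([542,-48.3,235.7],1.2707,[.596,-.525,.286]))
E
```

```text
seated rim [540.47247551 -50.70611833]
meas [445.2 167.9 150.3] cmd [444.4 169.1 149.9] clock 16.5833 w 85.3
(array([443.6, 169.4]), np.float64(0.25), np.float64(0.35), (228, 170, 100, 100))
use [443.2 170. ] rel to z44 [ 0.0018 -0.0048  0.353 ]
```

Request:
move_arm(rows="0.002 -0.005 0.12 0 0 0 -1;0.002 -0.005 0.24 0 0 0 -1;0.002 -0.005 0.32 0 0 0 -1;0.002 -0.005 0.353 0 0 0 -1;0.002 -0.005 0.353 0 0 0 -1;0.002 -0.005 0.353 0 0 0 -1;0.002 -0.005 0.353 0 0 0 1;0.002 -0.005 0.353 0 0 0 1;0.002 -0.005 0.353 0 0 0 1;0.002 -0.005 0.353 0 0 0 1;0.002 -0.005 0.353 0 0 0 1")

```text
clock: 17.55
eef_pos: [444.1, 170.7, 46.2]
tool_rot: [3.139, -0.002, 1.27]
force: [-2.0, -0.5, 11.3]
width: 60.5
gripper_force: 62.0
```

Request:
move_arm(rows="0 0 -0.08 0 0 0 1;0 0 -0.16 0 0 0 1;0 0 -0.28 0 0 0 1;0 0 -0.4 0 0 0 1;0 0 -0.42 0 0 0 1;0 0 -0.42 0 0 0 1")

```text
clock: 18.05
eef_pos: [444.9, 171.1, 173.3]
tool_rot: [3.136, -0.005, 1.271]
force: [-0.5, 0.3, -2.3]
width: 61.3
gripper_force: 65.7
```

Request:
move_arm(rows="-0.08 0.07 0 0 0 0 1;-0.18 0.16 0 0 0 0 1;-0.28 0.25 0 0 0 0 1;-0.38 0.34 0 0 0 0 1;-0.48 0.43 0 0 0 0 1;-0.56 0.5 0 0 0 0 1;-0.598 0.53 0 0 0 0 1;-0.598 0.53 0 0 0 0 1;-0.598 0.53 0 0 0 0 1;-0.598 0.53 0 0 0 0 1;-0.598 0.53 0 0 0 0 1;-0.598 0.53 0 0 0 0 1")

```text
clock: 19.05
eef_pos: [541.4, -46.4, 169.7]
tool_rot: [-3.141, -0.0, 1.273]
force: [-0.1, 0.1, -1.9]
width: 60.7
gripper_force: 65.8
```

```bash
python3 - <<'E'
from h import *
s,d=look("w8");print(s["eef_pos"],s["clock"],s["width"],s["force"])
c=addm([444.4,169.1,149.9],1.2707,[.002-.598,-.005+.53,.353-.42]);print("cmd",c)
# rim extents of held pot: columns/rows of bright mask around centre
cv2.imwrite("pics/w8.png",d["img"][:,:,::-1])
for p in pots(d,d["E"],s["eef_pos"][2]+18): print(p)
w=load("w5"); print("w5 held:")
for p in pots(w,w["E"],188): print(p)
E
```

```text
[541.4106028  -46.36156633 169.74284769] 19.05 60.7354006878512 [-0.13457918  0.06840712 -1.91518378]
cmd [542.00554618 -48.26799984 170.        ]
(array([457. , -26.7]), np.float64(4.58), np.float64(5.27), (82, 349, 55, 48))
(array([542.7, -42.4]), np.float64(1.42), np.float64(1.57), (195, 97, 173, 287))
(array([508.5,  24.4]), np.float64(1.88), np.float64(2.86), (0, 89, 31, 79))
w5 held:
(array([456.9, -28.7]), np.float64(4.64), np.float64(5.31), (81, 349, 55, 48))
(array([546.7, -51.3]), np.float64(1.57), np.float64(1.56), (366, 262, 33, 56))
(array([535.8, -47.8]), np.float64(1.59), np.float64(1.59), (164, 262, 35, 56))
(array([542.6, -44.1]), np.float64(1.26), np.float64(1.45), (194, 94, 174, 290))
(array([509. ,  22.5]), np.float64(1.8), np.float64(2.67), (0, 87, 29, 78))
```

Request:
move_arm(rows="0 0 0.08 0 0 0 1;0 0 0.13 0 0 0 1;0 0 0.17 0 0 0 1;0 0 0.2 0 0 0 1;0 0 0.23 0 0 0 1;0 0 0.255 0 0 0 1;0 0 0.27 0 0 0 1;0 0 0.276 0 0 0 1;0 0 0.28 0 0 0 1;0 0 0.28 0 0 0 1;0 0 0.28 0 0 0 1")

```text
clock: 20.02
eef_pos: [542.1, -48.5, 88.3]
tool_rot: [3.14, 0.0, 1.27]
force: [-4.6, -1.0, 17.7]
width: 60.8
gripper_force: 67.2
```

```bash
python3 - <<'E'
from h import *
s=read_state();print(s["eef_pos"],s["width"],s["force"],s["torque"])
E
```

```text
[542.07588437 -48.47861123  88.28419679] 60.7789056394092 [-4.58733602 -1.04129262 17.73903459] [-0.1287534   1.13909795 -0.00673069]
```

Request:
move_arm(rows="0 0 -0.005 0 0 0 1;0 0 -0.005 0 0 0 -1;0 0 -0.005 0 0 0 -1;0 0 -0.005 0 0 0 -1;0 0 -0.005 0 0 0 -1;0 0 -0.05 0 0 0 -1;0 0 -0.13 0 0 0 -1;0 0 -0.26 0 0 0 -1;0 0 -0.38 0 0 0 -1;0 0 -0.5 0 0 0 -1;0 0 -0.5 0 0 0 -1")

```text
clock: 20.93
eef_pos: [546.2, -48.4, 242.6]
tool_rot: [3.129, -0.003, 1.271]
force: [1.2, -0.1, 0.2]
width: 85.2
gripper_force: 0.0
```

Request:
move_arm(rows="0.968 -0.73 0 0 0 0 -1;0.968 -0.73 0 0 0 0 -1;0.968 -0.73 0.287 0 0 0 -1;0.968 -0.73 0.287 0 0 0 -1;0.968 -0.73 0.287 0 0 0 -1;0.968 -0.73 0.287 0 0 0 -1;0.968 -0.73 0.287 0 0 0 -1;0.968 -0.73 0.287 0 0 0 -1;0.968 -0.73 0.287 0 0 0 -1;0.968 -0.73 0.287 0 0 0 -1;0.968 -0.73 0.287 0 0 0 -1;0.968 -0.73 0.287 0 0 0 -1")

```text
clock: 21.93
eef_pos: [418.5, 293.7, 149.5]
tool_rot: [3.142, 0.001, 1.271]
force: [0.6, -0.4, 0.4]
width: 85.2
gripper_force: 0.0
```

Request:
move_arm(rows="0 0 0 0 0 0 -1;0 0 0 0 0 0 -1;0 0 0 0 0 0 -1")

```text
clock: 22.18
eef_pos: [419.5, 292.7, 150.3]
tool_rot: [3.141, -0.0, 1.268]
force: [0.2, 0.0, -0.7]
width: 85.2
gripper_force: 0.0
```

```bash
python3 - <<'E'
from h import *
hover("w9",addm([542,-48.3,236],1.2707,[.968,-.73,.287]))
S=get_image("scene");cv2.imwrite("pics/sc9.png",S["img"][:,:,::-1]);np.save("pics/sc9.npy",S,allow_pickle=True)
s=get_image("side");np.save("pics/si9.npy",s,allow_pickle=True)
cv2.imwrite("pics/c9.png",cv2.resize(np.hstack([S["img"][170:260,160:300],s["img"][170:260,200:340]]),None,fx=2.8,fy=2.8)[:,:,::-1])
E
```

```text
meas [419.5 292.7 150.3] cmd [418.6 293.9 149.9] clock 22.1833 w 85.2
(array([417.5, 294.7]), np.float64(0.3), np.float64(0.37), (227, 170, 100, 99))
(array([493.9, 368.3]), np.float64(3.44), np.float64(3.93), (330, 0, 84, 21))
use [417.  295.3] rel to z44 [ 0.0029 -0.0064  0.353 ]
```

View pics/c9.png

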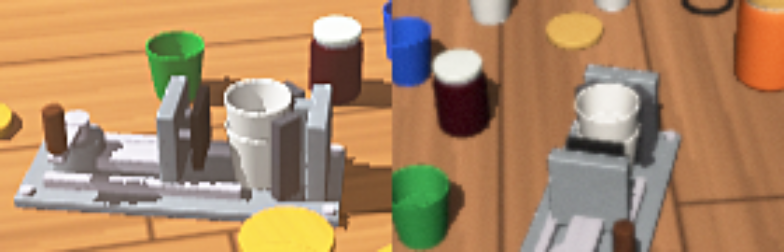

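Two pots are nested upright in the vise: the rim is at (258,98) in the scene half and (607,103) in the side half. Third pot next.

Request:
move_arm(rows="0.003 -0.006 0.12 0 0 0 -1;0.003 -0.006 0.24 0 0 0 -1;0.003 -0.006 0.32 0 0 0 -1;0.003 -0.006 0.353 0 0 0 -1;0.003 -0.006 0.353 0 0 0 -1;0.003 -0.006 0.353 0 0 0 -1;0.003 -0.006 0.353 0 0 0 1;0.003 -0.006 0.353 0 0 0 1;0.003 -0.006 0.353 0 0 0 1;0.003 -0.006 0.353 0 0 0 1;0.003 -0.006 0.353 0 0 0 1")

```text
clock: 23.25
eef_pos: [418.1, 296.3, 46.3]
tool_rot: [3.14, -0.003, 1.271]
force: [0.1, -0.8, 9.8]
width: 60.9
gripper_force: 62.4
```

Request:
move_arm(rows="0 0 -0.08 0 0 0 1;0 0 -0.16 0 0 0 1;0 0 -0.28 0 0 0 1;0 0 -0.4 0 0 0 1;0 0 -0.5 0 0 0 1;0 0 -0.52 0 0 0 1;0 0 -0.52 0 0 0 1")

```text
clock: 23.83
eef_pos: [418.5, 296.5, 203.1]
tool_rot: [3.138, -0.006, 1.271]
force: [-0.9, -0.3, -1.4]
width: 60.8
gripper_force: 65.6
```

Request:
move_arm(rows="-0.08 0.06 0 0 0 0 1;-0.17 0.13 0 0 0 0 1;-0.27 0.205 0 0 0 0 1;-0.37 0.28 0 0 0 0 1;-0.47 0.355 0 0 0 0 1;-0.57 0.43 0 0 0 0 1;-0.67 0.505 0 0 0 0 1;-0.77 0.58 0 0 0 0 1;-0.86 0.65 0 0 0 0 1;-0.93 0.71 0 0 0 0 1;-0.971 0.735 0 0 0 0 1;-0.971 0.735 0 0 0 0 1")

```text
clock: 24.83
eef_pos: [541.2, -53.1, 198.2]
tool_rot: [-3.14, 0.003, 1.264]
force: [-0.2, 0.2, -1.4]
width: 61.5
gripper_force: 65.7
```

Request:
move_arm(rows="0 0 0 0 0 0 1;0 0 0 0 0 0 1;0 0 0 0 0 0 1;0 0 0 0 0 0 1;0 0 0 0 0 0 1;0 0 0 0 0 0 1")

```text
clock: 25.33
eef_pos: [541.6, -47.2, 200.1]
tool_rot: [3.142, -0.0, 1.272]
force: [-0.0, 0.2, -1.5]
width: 61.0
gripper_force: 65.7
```

```bash
cat >> h.py <<'E'
def held(tag):
    s,d=look(tag);print("meas",s["eef_pos"].round(1),s["tool_rot"].round(3),s["clock"],"w",s["width"].round(1),s["force"].round(1))
    for z in (16,18):
        for p in pots(d,d["E"],s["eef_pos"][2]+z):
            if p[3][2]>120: print(z,p[0]-s["eef_pos"][:2],p[1:])
E
python3 - <<'E'
from h import *
held("w10");print(addm([418.6,293.9,149.9],1.2707,[.003-.971,-.006+.735,.353-.52]))
E
```

```text
Traceback (most recent call last):
  File "h.py", line 61, in held
    s,d=look(tag);print("meas",s["eef_pos"].round(1),s["tool_rot"].round(3),s["clock"],"w",s["width"].round(1),s["force"].round(1))
                                                                                           ^^^^^^^^^^^^^^^^
AttributeError: 'float' object has no attribute 'round'
```

Request:
move_arm(rows="0 0 0.08 0 0 0 1;0 0 0.13 0 0 0 1;0 0 0.17 0 0 0 1;0 0 0.2 0 0 0 1;0 0 0.23 0 0 0 1;0 0 0.255 0 0 0 1;0 0 0.268 0 0 0 1;0 0 0.274 0 0 0 1;0 0 0.277 0 0 0 1;0 0 0.277 0 0 0 1;0 0 0.277 0 0 0 1")

```text
clock: 26.3
eef_pos: [542.7, -48.3, 118.4]
tool_rot: [3.139, -0.0, 1.27]
force: [-1.5, -0.7, 6.2]
width: 61.4
gripper_force: 66.3
```

```bash
sed -i 's/s\["width"\].round(1)/round(s["width"],1)/' h.py; python3 - <<'E'
from h import *
held("w10");print(addm([418.6,293.9,149.9],1.2707,[.003-.971,-.006+.735,.353-.52+.277]))
E
```

```text
meas [542.7 -48.3 118.4] [ 3.139 -0.     1.27 ] 26.3 w 61.4 [-1.5 -0.7  6.2]
16 [ 0.04118597 -0.03196482] (np.float64(3.16), np.float64(3.29), (165, 93, 234, 297))
18 [0.64118597 2.06803518] (np.float64(2.98), np.float64(3.27), (165, 93, 234, 297))
[541.68007204 -48.17184313 116.9       ]
```

Request:
move_arm(rows="0 0 -0.003 0 0 0 1;0 0 -0.003 0 0 0 -1;0 0 -0.003 0 0 0 -1;0 0 -0.003 0 0 0 -1;0 0 -0.003 0 0 0 -1;0 0 -0.05 0 0 0 -1;0 0 -0.13 0 0 0 -1;0 0 -0.26 0 0 0 -1;0 0 -0.38 0 0 0 -1;0 0 -0.5 0 0 0 -1;0 0 -0.5 0 0 0 -1")

```text
clock: 27.27
eef_pos: [545.8, -48.2, 273.8]
tool_rot: [3.129, -0.003, 1.271]
force: [1.5, -0.8, -0.2]
width: 85.4
gripper_force: 0.0
```

Request:
move_arm(rows="0.7 -0.15 0.1 0 0 0 -1;0.7 -0.15 0.1 0 0 0 -1;0.7 -0.15 0.1 0 0 0 -1;0.7 -0.15 0.1 0 0 0 -1;0.7 -0.15 0.1 0 0 0 -1;0.7 -0.15 0.1 0 0 0 -1;0.7 -0.15 0.1 0 0 0 -1")

```text
clock: 27.85
eef_pos: [559.7, 171.3, 235.8]
tool_rot: [-3.139, -0.002, 1.279]
force: [-0.3, 0.5, 0.1]
width: 85.1
gripper_force: 0.0
```

Request:
move_arm(rows="0.47 -0.1 0.29 0 0 0 -1;0.47 -0.1 0.29 0 0 0 -1;0.47 -0.1 0.29 0 0 0 -1;0.47 -0.1 0.29 0 0 0 -1;0.47 -0.1 0.29 0 0 0 -1;0.47 -0.1 0.29 0 0 0 -1;0.47 -0.1 0.29 0 0 0 -1;0.47 -0.1 0.29 0 0 0 -1;0.47 -0.1 0.29 0 0 0 -1;0.47 -0.1 0.29 0 0 0 -1")

```text
clock: 28.68
eef_pos: [574.7, 307.8, 151.0]
tool_rot: [3.14, -0.0, 1.268]
force: [-0.8, -0.8, -0.1]
width: 85.4
gripper_force: 0.0
```

```bash
python3 - <<'E'
from h import *
hover("w11",addm([541.7,-48.2,266.9],1.2707,[1.17,-.25,.39]))
E
```

```text
meas [574.7 307.8 151. ] cmd [573.8 309.3 149.9] clock 28.6833 w 85.4
(array([574.6, 309.9]), np.float64(0.35), np.float64(0.39), (230, 169, 100, 99))
(array([511.5, 418.9]), np.float64(0.22), np.float64(0.28), (58, 15, 125, 119))
use [574.2 310.6] rel to z44 [ 4.60e-03 -2.00e-04  3.53e-01]
```

Request:
move_arm(rows="0.004 0 0.12 0 0 0 -1;0.004 0 0.24 0 0 0 -1;0.004 0 0.32 0 0 0 -1;0.004 0 0.353 0 0 0 -1;0.004 0 0.353 0 0 0 -1;0.004 0 0.353 0 0 0 -1;0.004 0 0.353 0 0 0 1;0.004 0 0.353 0 0 0 1;0.004 0 0.353 0 0 0 1;0.004 0 0.353 0 0 0 1;0.004 0 0.353 0 0 0 1")

```text
clock: 29.65
eef_pos: [575.5, 311.6, 47.0]
tool_rot: [3.139, -0.003, 1.271]
force: [-1.6, -1.7, 7.6]
width: 61.4
gripper_force: 63.2
```

Request:
move_arm(rows="0 0 -0.08 0 0 0 1;0 0 -0.16 0 0 0 1;0 0 -0.28 0 0 0 1;0 0 -0.4 0 0 0 1;0 0 -0.52 0 0 0 1;0 0 -0.62 0 0 0 1;0 0 -0.62 0 0 0 1;0 0 -0.62 0 0 0 1")

```text
clock: 30.32
eef_pos: [575.3, 311.3, 233.3]
tool_rot: [3.138, -0.004, 1.271]
force: [-0.2, -0.7, -2.4]
width: 61.7
gripper_force: 65.8
```

Request:
move_arm(rows="-0.08 0.02 0 0 0 0 1;-0.17 0.04 0 0 0 0 1;-0.27 0.06 0 0 0 0 1;-0.37 0.08 0 0 0 0 1;-0.47 0.1 0 0 0 0 1;-0.57 0.12 0 0 0 0 1;-0.65 0.14 0 0 0 0 1;-0.7 0.15 0 0 0 0 1")

```text
clock: 30.98
eef_pos: [553.5, 92.4, 228.6]
tool_rot: [-3.139, 0.004, 1.267]
force: [0.9, -0.1, -1.4]
width: 61.8
gripper_force: 65.8
```

Request:
move_arm(rows="-0.08 0.02 0 0 0 0 1;-0.17 0.035 0 0 0 0 1;-0.27 0.055 0 0 0 0 1;-0.36 0.075 0 0 0 0 1;-0.44 0.09 0 0 0 0 1;-0.474 0.1 0 0 0 0 1;-0.474 0.1 0 0 0 0 1;-0.474 0.1 0 0 0 0 1;-0.474 0.1 0 0 0 0 1;-0.474 0.1 0 0 0 0 1;-0.474 0.1 0 0 0 0 1;-0.474 0.1 0 0 0 0 1")

```text
clock: 31.98
eef_pos: [541.8, -46.7, 230.0]
tool_rot: [-3.141, -0.0, 1.273]
force: [0.6, 0.1, -2.5]
width: 61.7
gripper_force: 65.8
```

```bash
python3 - <<'E'
from h import *
held("w12");print(addm([573.8,309.3,149.9],1.2707,[.004-1.174,.25,.353-.62]))
E
```

```text
meas [541.8 -46.7 230. ] [-3.141 -0.     1.273] 31.9833 w 61.7 [ 0.6  0.1 -2.5]
16 [0.82627469 2.50567441] (np.float64(1.4), np.float64(1.37), (195, 237, 173, 147))
16 [19.62627469 64.30567441] (np.float64(5.68), np.float64(6.39), (220, 98, 129, 154))
18 [1.42627469 4.40567441] (np.float64(1.36), np.float64(1.41), (195, 237, 173, 147))
18 [19.82627469 65.00567441] (np.float64(5.81), np.float64(6.46), (220, 98, 129, 154))
[541.68820871 -48.18403162 230.        ]
```

Request:
move_arm(rows="0 0 0.08 0 0 0 1;0 0 0.13 0 0 0 1;0 0 0.17 0 0 0 1;0 0 0.2 0 0 0 1;0 0 0.23 0 0 0 1;0 0 0.255 0 0 0 1;0 0 0.268 0 0 0 1;0 0 0.274 0 0 0 1;0 0 0.277 0 0 0 1;0 0 0.277 0 0 0 1;0 0 0.277 0 0 0 1")

```text
clock: 32.95
eef_pos: [542.4, -48.2, 148.9]
tool_rot: [3.139, -0.0, 1.27]
force: [-3.6, -0.9, 12.6]
width: 61.5
gripper_force: 66.8
```

```bash
python3 - <<'E'
from h import *
held("w13")
E
```

```text
meas [542.4 -48.2 148.9] [ 3.139 -0.     1.27 ] 32.95 w 61.5 [-3.6 -0.9 12.6]
16 [0.42855721 1.88856964] (np.float64(1.5), np.float64(1.72), (194, 94, 174, 290))
18 [1.02855721 3.78856964] (np.float64(1.54), np.float64(1.73), (194, 94, 174, 290))
```

Request:
move_arm(rows="0 0 -0.004 0 0 0 1;0 0 -0.004 0 0 0 -1;0 0 -0.004 0 0 0 -1;0 0 -0.004 0 0 0 -1;0 0 -0.004 0 0 0 -1;0 0 -0.05 0 0 0 -1;0 0 -0.13 0 0 0 -1;0 0 -0.26 0 0 0 -1;0 0 -0.38 0 0 0 -1;0 0 -0.5 0 0 0 -1;0 0 -0.5 0 0 0 -1")

```text
clock: 33.92
eef_pos: [545.7, -48.2, 303.8]
tool_rot: [3.129, -0.003, 1.271]
force: [0.3, -0.2, 0.6]
width: 85.4
gripper_force: 0.0
```

Request:
move_arm(rows="0.8 -0.3 0.15 0 0 0 -1;0.8 -0.3 0.15 0 0 0 -1;0.8 -0.3 0.15 0 0 0 -1;0.8 -0.3 0.15 0 0 0 -1;0.8 -0.3 0.15 0 0 0 -1;0.8 -0.3 0.15 0 0 0 -1;0.8 -0.3 0.15 0 0 0 -1;0.8 -0.3 0.15 0 0 0 -1")

```text
clock: 34.58
eef_pos: [525.0, 213.1, 250.7]
tool_rot: [-3.139, -0.001, 1.279]
force: [0.0, -0.2, -0.1]
width: 85.3
gripper_force: 0.0
```

Request:
move_arm(rows="0.658 -0.256 0.34 0 0 0 -1;0.658 -0.256 0.34 0 0 0 -1;0.658 -0.256 0.34 0 0 0 -1;0.658 -0.256 0.34 0 0 0 -1;0.658 -0.256 0.34 0 0 0 -1;0.658 -0.256 0.34 0 0 0 -1;0.658 -0.256 0.34 0 0 0 -1;0.658 -0.256 0.34 0 0 0 -1;0.658 -0.256 0.34 0 0 0 -1;0.658 -0.256 0.34 0 0 0 -1;0.658 -0.256 0.34 0 0 0 -1;0.658 -0.256 0.34 0 0 0 -1")

```text
clock: 35.58
eef_pos: [512.7, 417.8, 150.8]
tool_rot: [3.141, -0.001, 1.269]
force: [0.7, 0.9, -0.1]
width: 85.2
gripper_force: 0.0
```

```bash
python3 - <<'E'
from h import *
hover("w14",addm([541.7,-48.2,296.9],1.2707,[1.458,-.556,.49]))
E
```

```text
meas [512.7 417.8 150.8] cmd [511.7 419.  149.9] clock 35.5833 w 85.2
(array([510.8, 420.3]), np.float64(0.31), np.float64(0.37), (227, 171, 100, 97))
(array([654.8, 472. ]), np.float64(2.55), np.float64(2.93), (316, 0, 212, 59))
use [510.3 420.9] rel to z44 [ 0.0047 -0.0062  0.353 ]
```

Request:
move_arm(rows="0.005 -0.006 0.12 0 0 0 -1;0.005 -0.006 0.24 0 0 0 -1;0.005 -0.006 0.32 0 0 0 -1;0.005 -0.006 0.353 0 0 0 -1;0.005 -0.006 0.353 0 0 0 -1;0.005 -0.006 0.353 0 0 0 -1;0.005 -0.006 0.353 0 0 0 1;0.005 -0.006 0.353 0 0 0 1;0.005 -0.006 0.353 0 0 0 1;0.005 -0.006 0.353 0 0 0 1;0.005 -0.006 0.353 0 0 0 1")

```text
clock: 36.55
eef_pos: [511.6, 422.3, 47.0]
tool_rot: [3.139, -0.004, 1.271]
force: [-1.0, -0.8, 6.5]
width: 61.0
gripper_force: 63.4
```

Request:
move_arm(rows="0 0 -0.08 0 0 0 1;0 0 -0.16 0 0 0 1;0 0 -0.28 0 0 0 1;0 0 -0.4 0 0 0 1;0 0 -0.52 0 0 0 1;0 0 -0.64 0 0 0 1;0 0 -0.72 0 0 0 1;0 0 -0.72 0 0 0 1;0 0 -0.72 0 0 0 1")

```text
clock: 37.3
eef_pos: [511.0, 421.7, 262.9]
tool_rot: [3.139, -0.004, 1.271]
force: [-0.3, -0.6, -1.9]
width: 61.0
gripper_force: 65.4
```

Request:
move_arm(rows="-0.08 0.03 0 0 0 0 1;-0.17 0.065 0 0 0 0 1;-0.27 0.1 0 0 0 0 1;-0.37 0.14 0 0 0 0 1;-0.47 0.175 0 0 0 0 1;-0.57 0.215 0 0 0 0 1;-0.67 0.25 0 0 0 0 1;-0.75 0.28 0 0 0 0 1;-0.8 0.3 0 0 0 0 1")

```text
clock: 38.05
eef_pos: [524.3, 160.8, 258.6]
tool_rot: [-3.14, 0.004, 1.267]
force: [-0.3, 0.3, -2.0]
width: 60.9
gripper_force: 65.4
```

Request:
move_arm(rows="-0.08 0.03 0 0 0 0 1;-0.17 0.067 0 0 0 0 1;-0.27 0.107 0 0 0 0 1;-0.37 0.146 0 0 0 0 1;-0.47 0.186 0 0 0 0 1;-0.56 0.22 0 0 0 0 1;-0.63 0.25 0 0 0 0 1;-0.663 0.262 0 0 0 0 1;-0.663 0.262 0 0 0 0 1;-0.663 0.262 0 0 0 0 1;-0.663 0.262 0 0 0 0 1;-0.663 0.262 0 0 0 0 1")

```text
clock: 39.05
eef_pos: [541.5, -45.5, 259.8]
tool_rot: [-3.141, -0.001, 1.274]
force: [0.1, 0.7, -1.3]
width: 60.9
gripper_force: 65.4
```

```bash
python3 - <<'E'
from h import *
held("w15");print(addm([511.7,419,149.9],1.2707,[.005-1.463,-.006+.562,.353-.72]))
E
```

```text
meas [541.5 -45.5 259.8] [-3.141e+00 -1.000e-03  1.274e+00] 39.05 w 60.9 [ 0.1  0.7 -1.3]
16 [0.7622789  2.40161882] (np.float64(1.43), np.float64(1.41), (195, 100, 173, 284))
18 [1.3622789  4.30161882] (np.float64(1.36), np.float64(1.45), (195, 100, 173, 284))
[541.74458812 -48.15984708 260.        ]
```

Request:
move_arm(rows="0 0 0.05 0 0 0 1;0 0 0.11 0 0 0 1;0 0 0.15 0 0 0 1;0 0 0.19 0 0 0 1;0 0 0.22 0 0 0 1;0 0 0.245 0 0 0 1;0 0 0.262 0 0 0 1;0 0 0.272 0 0 0 1;0 0 0.277 0 0 0 1;0 0 0.277 0 0 0 1;0 0 0.277 0 0 0 1")

```text
clock: 40.02
eef_pos: [542.6, -47.8, 178.9]
tool_rot: [3.139, -0.001, 1.271]
force: [-2.2, 0.5, 9.4]
width: 60.9
gripper_force: 66.3
```

```bash
python3 - <<'E'
from h import *
held("w16")
S=get_image("scene");s=get_image("side")
for n,d in(("scene",S),("side",s)):
    h=cv2.cvtColor(d["img"],cv2.COLOR_RGB2HSV);m=((h[...,1]<45)&(h[...,2]>95)).astype(np.uint8)
    x0,y0,x1,y1=(60,190,170,270) if n=="scene" else (190,290,310,400)
    c,l,st,ce=cv2.connectedComponentsWithStats(m[y0:y1,x0:x1])
    for t in st[1:]:
        if t[4]>80: print(n,t,plane(d,x0+t[0]+t[2]/2,y0+t[1]+t[3]/2,31))
E
```

```text
meas [542.6 -47.8 178.9] [ 3.139e+00 -1.000e-03  1.271e+00] 40.0167 w 60.9 [-2.2  0.5  9.4]
16 [0.63523935 2.23197479] (np.float64(1.52), np.float64(1.52), (195, 96, 173, 288))
18 [1.23523935 4.13197479] (np.float64(1.46), np.float64(1.55), (195, 96, 173, 288))
scene [ 39  20  26  31 542] [ 463.40279146 -421.84253739]
side [ 45   0  48   8 211] [ 479.72641808 -294.20636784]
side [ 48  28  31  40 935] [ 462.98991687 -412.39194585]
  return _methods._mean(a, axis=axis, dtype=dtype,
  ret = ret.dtype.type(ret / rcount)
h.py:40: RuntimeWarning: Mean of empty slice.
  out.append((ctr.round(1),np.median(res).round(2),res.mean().round(2),cv2.boundingRect(c)))
```

Request:
move_arm(rows="0 0 -0.003 0 0 0 1;0 0 -0.003 0 0 0 -1;0 0 -0.003 0 0 0 -1;0 0 -0.003 0 0 0 -1;0 0 -0.003 0 0 0 -1;0 0 -0.05 0 0 0 -1;0 0 -0.13 0 0 0 -1;0 0 -0.26 0 0 0 -1;0 0 -0.38 0 0 0 -1;0 0 -0.5 0 0 0 -1;0 0 -0.5 0 0 0 -1")

```text
clock: 41.08
eef_pos: [545.5, -48.2, 333.9]
tool_rot: [3.129, -0.003, 1.271]
force: [1.4, 0.1, 0.9]
width: 85.5
gripper_force: 0.0
```

Request:
move_arm(rows="-0.7 0.06 0 0 0 0 -1;-0.7 0.06 0 0 0 0 -1;-0.7 0.06 0 0 0 0 -1;-0.7 0.06 0 0 0 0 -1;-0.7 0.06 0 0 0 0 -1;-0.7 0.06 0 0 0 0 -1;-0.7 0.06 0 0 0 0 -1")

```text
clock: 41.67
eef_pos: [495.2, -257.6, 326.4]
tool_rot: [-3.141, 0.001, 1.264]
force: [0.5, -0.0, -0.4]
width: 85.4
gripper_force: 0.0
```

Request:
move_arm(rows="-0.552 0.053 0.59 0 0 0 -1;-0.552 0.053 0.59 0 0 0 -1;-0.552 0.053 0.59 0 0 0 -1;-0.552 0.053 0.59 0 0 0 -1;-0.552 0.053 0.59 0 0 0 -1;-0.552 0.053 0.59 0 0 0 -1;-0.552 0.053 0.59 0 0 0 -1;-0.552 0.053 0.59 0 0 0 -1;-0.552 0.053 0.59 0 0 0 -1;-0.552 0.053 0.59 0 0 0 -1;-0.552 0.053 0.59 0 0 0 -1;-0.552 0.053 0.59 0 0 0 -1")

```text
clock: 42.67
eef_pos: [464.4, -415.9, 151.2]
tool_rot: [3.139, 0.0, 1.273]
force: [-0.7, -1.1, 0.6]
width: 85.5
gripper_force: 0.0
```

```bash
python3 -W ignore - <<'E'
from h import *
hover("w17",addm([541.7,-48.2,326.9],1.2707,[-1.252,.113,.59]))
S=get_image("scene")["img"];s=get_image("side")["img"]
cv2.imwrite("pics/c17.png",cv2.resize(np.hstack([S[120:260,200:340],s[100:240,210:350]]),None,fx=2.8,fy=2.8)[:,:,::-1])
E
```

```text
meas [ 464.4 -415.9  151.2] cmd [ 463.1 -417.   149.9] clock 42.6667 w 85.5
(array([ 463.4, -415.7]), np.float64(0.28), np.float64(0.38), (230, 171, 99, 99))
use [ 462.7 -416.3] rel to z44 [ 0.0021 -0.0017  0.353 ]
```

View pics/c17.png

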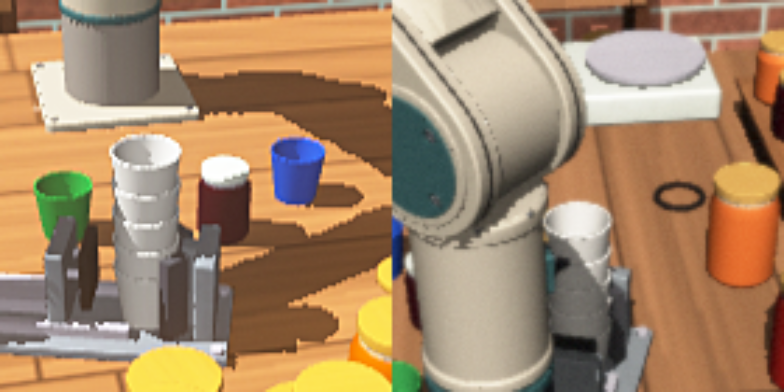

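Five pots stand upright in the stack. Now the last one.

Request:
move_arm(rows="0.002 -0.002 0.12 0 0 0 -1;0.002 -0.002 0.24 0 0 0 -1;0.002 -0.002 0.32 0 0 0 -1;0.002 -0.002 0.353 0 0 0 -1;0.002 -0.002 0.353 0 0 0 -1;0.002 -0.002 0.353 0 0 0 -1;0.002 -0.002 0.353 0 0 0 1;0.002 -0.002 0.353 0 0 0 1;0.002 -0.002 0.353 0 0 0 1;0.002 -0.002 0.353 0 0 0 1;0.002 -0.002 0.353 0 0 0 1")

```text
clock: 43.73
eef_pos: [463.6, -417.2, 46.8]
tool_rot: [3.138, 0.002, 1.271]
force: [-0.1, 1.7, 7.6]
width: 61.4
gripper_force: 63.1
```

Request:
move_arm(rows="0 0 -0.08 0 0 0 1;0 0 -0.16 0 0 0 1;0 0 -0.28 0 0 0 1;0 0 -0.4 0 0 0 1;0 0 -0.52 0 0 0 1;0 0 -0.64 0 0 0 1;0 0 -0.75 0 0 0 1;0 0 -0.853 0 0 0 1;0 0 -0.853 0 0 0 1;0 0 -0.853 0 0 0 1")

```text
clock: 44.57
eef_pos: [463.4, -416.8, 303.2]
tool_rot: [3.136, 0.002, 1.271]
force: [0.3, 0.1, -2.2]
width: 61.5
gripper_force: 65.5
```

Request:
move_arm(rows="0.08 -0.007 0 0 0 0 1;0.17 -0.015 0 0 0 0 1;0.27 -0.024 0 0 0 0 1;0.37 -0.033 0 0 0 0 1;0.47 -0.042 0 0 0 0 1;0.56 -0.05 0 0 0 0 1;0.65 -0.058 0 0 0 0 1")

```text
clock: 45.15
eef_pos: [502.8, -222.6, 298.8]
tool_rot: [-3.139, -0.0, 1.271]
force: [0.8, -0.6, -1.7]
width: 61.3
gripper_force: 65.5
```

Request:
move_arm(rows="0.08 -0.007 0 0 0 0 1;0.17 -0.015 0 0 0 0 1;0.27 -0.024 0 0 0 0 1;0.36 -0.032 0 0 0 0 1;0.44 -0.039 0 0 0 0 1;0.51 -0.045 0 0 0 0 1;0.56 -0.05 0 0 0 0 1;0.6 -0.053 0 0 0 0 1;0.6 -0.053 0 0 0 0 1;0.6 -0.053 0 0 0 0 1;0.6 -0.053 0 0 0 0 1;0.6 -0.053 0 0 0 0 1")

```text
clock: 46.15
eef_pos: [541.2, -49.7, 299.7]
tool_rot: [-3.141, 0.001, 1.268]
force: [-0.2, -0.7, -0.5]
width: 61.1
gripper_force: 65.6
```

Request:
move_arm(rows="0 0 0 0 0 0 1;0 0 0 0 0 0 1;0 0 0 0 0 0 1;0 0 0 0 0 0 1")

```text
clock: 46.48
eef_pos: [541.6, -48.3, 299.9]
tool_rot: [3.142, 0.0, 1.27]
force: [0.7, 0.0, -1.3]
width: 61.5
gripper_force: 65.6
```

```bash
python3 -W ignore - <<'E'
from h import *
held("w18");print(addm([463.1,-417,149.9],1.2707,[.002+1.25,-.002-.111,.353-.853]))
E
```

```text
meas [541.6 -48.3 299.9] [3.142 0.    1.27 ] 46.4833 w 61.5 [ 0.7  0.  -1.3]
16 [0.66374349 2.82086638] (np.float64(0.55), np.float64(0.63), (193, 98, 176, 287))
18 [1.26374349 4.62086638] (np.float64(0.55), np.float64(0.75), (193, 98, 176, 287))
[541.74701169 -48.16505378 299.9       ]
```

Request:
move_arm(rows="0 0 0.06 0 0 0 1;0 0 0.13 0 0 0 1;0 0 0.18 0 0 0 1;0 0 0.22 0 0 0 1;0 0 0.25 0 0 0 1;0 0 0.275 0 0 0 1;0 0 0.293 0 0 0 1;0 0 0.304 0 0 0 1;0 0 0.31 0 0 0 1;0 0 0.31 0 0 0 1;0 0 0.31 0 0 0 1")

```text
clock: 47.45
eef_pos: [543.0, -48.5, 208.9]
tool_rot: [3.138, -0.001, 1.27]
force: [-0.8, -0.1, 7.1]
width: 61.4
gripper_force: 66.2
```

```bash
python3 -W ignore - <<'E'
from h import *
held("w19")
E
```

```text
meas [543.  -48.5 208.9] [ 3.138e+00 -1.000e-03  1.270e+00] 47.45 w 61.4 [-0.8 -0.1  7.1]
16 [0.59786265 2.57697785] (np.float64(0.89), np.float64(0.95), (194, 96, 175, 289))
18 [1.19786265 4.47697785] (np.float64(0.85), np.float64(1.04), (194, 96, 175, 289))
```

Request:
move_arm(rows="0 0 -0.003 0 0 0 1;0 0 -0.003 0 0 0 -1;0 0 -0.003 0 0 0 -1;0 0 -0.003 0 0 0 -1;0 0 -0.003 0 0 0 -1;0 0 -0.05 0 0 0 -1;0 0 -0.13 0 0 0 -1;0 0 -0.26 0 0 0 -1;0 0 -0.38 0 0 0 -1;0 0 -0.5 0 0 0 -1;0 0 -0.5 0 0 0 -1;0 0 -0.5 0 0 0 -1")

```text
clock: 48.5
eef_pos: [542.8, -47.9, 359.0]
tool_rot: [3.137, -0.001, 1.271]
force: [-0.4, -0.8, -0.9]
width: 85.5
gripper_force: 0.0
```

Request:
move_arm(rows="-0.617 0.182 0 0 0 0 -1;-0.617 0.182 0 0 0 0 -1;-0.617 0.182 0 0 0 0 -1;-0.617 0.182 0 0 0 0 -1;-0.617 0.182 0 0 0 0 -1;-0.617 0.182 0 0 0 0 -1;-0.617 0.182 0 0 0 0 -1;-0.617 0.182 0 0 0 0 -1")

```text
clock: 49.17
eef_pos: [538.8, -239.5, 355.4]
tool_rot: [-3.139, -0.002, 1.272]
force: [-0.2, -0.0, 0.3]
width: 85.5
gripper_force: 0.0
```

```bash
python3 -W ignore - <<'E'
from h import *
s,d=look("w20");print(s["qpos"].round(2),s["eef_pos"],s["clock"])
S=get_image("scene")["img"];t=get_image("side")["img"]
cv2.imwrite("pics/c20.png",cv2.resize(np.hstack([S[100:260,150:310],t[90:250,210:350],cv2.resize(d["img"],(213,160))]),None,fx=1.55,fy=1.55)[:,:,::-1])
E
```

```text
[ 0.34  0.44  0.04  1.54 -0.02  1.17  0.09] [ 538.83015429 -239.51046909  355.37153013] 49.1667
```

View pics/c20.png

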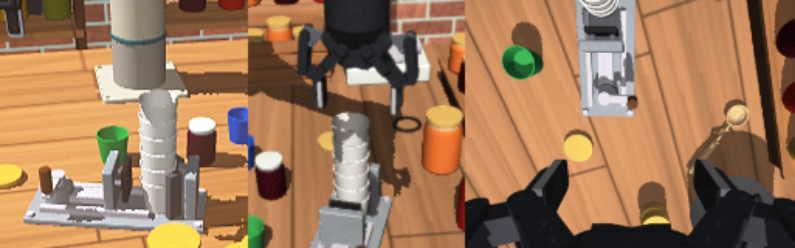

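The stack of six stands upright in the V: left crop (158,150), middle crop (350,160). I'll turn the wrist so its camera side faces away from the stack, then take the knob again.

Request:
move_arm(rows="0 0 0 0 0 0.078 -1;0 0 0 0 0 0.156 -1;0 0 0.05 0 0 0.234 -1;0 0 0.1 0 0 0.312 -1;0 0 0.15 0 0 0.39 -1;0 0 0.2 0 0 0.468 -1;0 0 0.25 0 0 0.546 -1;0 0 0.3 0 0 0.624 -1;0 0 0.35 0 0 0.702 -1;0 0 0.4 0 0 0.78 -1;0 0 0.45 0 0 0.858 -1;0 0 0.5 0 0 0.9 -1")

```text
clock: 50.32
eef_pos: [539.6, -239.3, 206.3]
tool_rot: [-3.141, -0.0, -0.146]
force: [-0.1, 0.5, 0.3]
width: 85.5
gripper_force: 0.0
```

Request:
move_arm(rows="0 0 0 0 0 0 -1;0 0 0.02 0 0 0 -1;0 0 0.05 0 0 0 -1;0 0 0.1 0 0 0 -1;0 0 0.1 0 0 0 -1;0 0 0.1 0 0 0 -1")

```text
clock: 50.82
eef_pos: [538.9, -240.7, 176.8]
tool_rot: [-3.141, 0.001, -0.142]
force: [-0.3, 0.5, -0.5]
width: 85.3
gripper_force: 0.0
```

```bash
python3 -W ignore - <<'E'
from h import *
s,d=look("w21");print(s["qpos"].round(2),s["eef_pos"],s["tool_rot"],s["clock"])
print("knob predicted px",proj(d,(539.1,-241.1,114),d["E"]))
h=cv2.cvtColor(d["img"],cv2.COLOR_RGB2HSV)
cv2.imwrite("pics/w21.png",d["img"][:,:,::-1])
E
```

```text
[ 0.15  0.65  0.35  1.76 -0.3   0.78 -1.06] [ 538.92501855 -240.65626495  176.77994319] [-3.14099203e+00  6.94379534e-04 -1.41998075e-01] 50.8167
knob predicted px (np.float64(284.3767973457813), np.float64(236.091883775649))
```

View pics/w21.png

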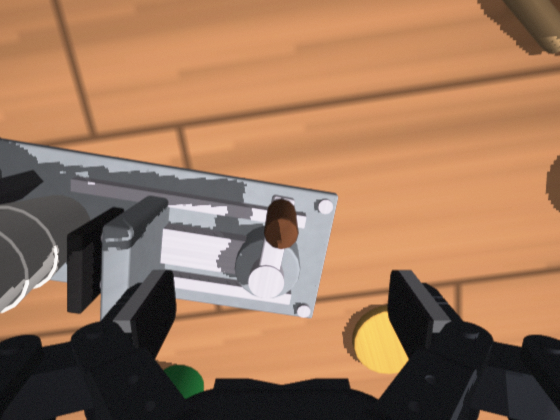

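Request:
move_arm(rows="0 0 0.1 0 0 0 -1;0 0 0.2 0 0 0 -1;0 0 0.272 0 0 0 -1;0 0 0.272 0 0 0 -1;0 0 0.272 0 0 0 -1;0 0 0.272 0 0 0 1;0 0 0.272 0 0 0 1;0 0 0.272 0 0 0 1;0 0 0.272 0 0 0 1;0 0 0.272 0 0 0 1;0 0 0.272 0 0 0 1;0 0 0.272 0 0 0 1")

```text
clock: 51.87
eef_pos: [539.5, -241.0, 96.1]
tool_rot: [-3.142, -0.001, -0.143]
force: [-1.4, 1.3, 5.5]
width: 18.7
gripper_force: 58.4
```

```bash
cat >> h.py <<'E'
def crank(a0,da,n=12,yaw=-0.143,r=55.1):
    c,s=np.cos(yaw),np.sin(yaw);o=[]
    for i in range(1,n+1):
        a=a0+da*i/n;dx,dy=r*(np.cos(a)-np.cos(a0))/300,r*(np.sin(a)-np.sin(a0))/300
        o.append(f"{c*dx+s*dy:.3f} {s*dx-c*dy:.3f} 0 0 0 0 1")
    print(";".join(o))
E
python3 - <<'E'
from h import *
s=read_state();print(s["eef_pos"],s["width"],s["force"],s["clock"])
crank(-.383,-np.pi);crank(-.383-np.pi,-np.pi);crank(-.383,-1.0);crank(-1.383,-.802)
E
```

```text
[ 539.50044835 -240.96868879   96.12973991] 18.721203297537635 [-1.41538673  1.25260994  5.51539433] 51.8667
-0.017 0.045 0 0 0 0 1;-0.046 0.083 0 0 0 0 1;-0.083 0.113 0 0 0 0 1;-0.127 0.133 0 0 0 0 1;-0.174 0.140 0 0 0 0 1;-0.222 0.135 0 0 0 0 1;-0.267 0.117 0 0 0 0 1;-0.305 0.089 0 0 0 0 1;-0.335 0.052 0 0 0 0 1;-0.355 0.008 0 0 0 0 1;-0.362 -0.040 0 0 0 0 1;-0.357 -0.087 0 0 0 0 1
0.017 -0.045 0 0 0 0 1;0.046 -0.083 0 0 0 0 1;0.083 -0.113 0 0 0 0 1;0.127 -0.133 0 0 0 0 1;0.174 -0.140 0 0 0 0 1;0.222 -0.135 0 0 0 0 1;0.267 -0.117 0 0 0 0 1;0.305 -0.089 0 0 0 0 1;0.335 -0.052 0 0 0 0 1;0.355 -0.008 0 0 0 0 1;0.362 0.040 0 0 0 0 1;0.357 0.087 0 0 0 0 1
-0.004 0.015 0 0 0 0 1;-0.010 0.029 0 0 0 0 1;-0.016 0.043 0 0 0 0 1;-0.024 0.056 0 0 0 0 1;-0.033 0.068 0 0 0 0 1;-0.043 0.080 0 0 0 0 1;-0.054 0.091 0 0 0 0 1;-0.065 0.101 0 0 0 0 1;-0.078 0.110 0 0 0 0 1;-0.091 0.118 0 0 0 0 1;-0.104 0.124 0 0 0 0 1;-0.119 0.130 0 0 0 0 1
-0.012 0.004 0 0 0 0 1;-0.024 0.006 0 0 0 0 1;-0.036 0.008 0 0 0 0 1;-0.048 0.010 0 0 0 0 1;-0.060 0.010 0 0 0 0 1;-0.073 0.010 0 0 0 0 1;-0.085 0.008 0 0 0 0 1;-0.097 0.006 0 0 0 0 1;-0.109 0.003 0 0 0 0 1;-0.120 -0.000 0 0 0 0 1;-0.132 -0.005 0 0 0 0 1;-0.143 -0.010 0 0 0 0 1
```

Request:
move_arm(rows="-0.017 0.045 0 0 0 0 1;-0.046 0.083 0 0 0 0 1;-0.083 0.113 0 0 0 0 1;-0.127 0.133 0 0 0 0 1;-0.174 0.14 0 0 0 0 1;-0.222 0.135 0 0 0 0 1;-0.267 0.117 0 0 0 0 1;-0.305 0.089 0 0 0 0 1;-0.335 0.052 0 0 0 0 1;-0.355 0.008 0 0 0 0 1;-0.362 -0.04 0 0 0 0 1;-0.357 -0.087 0 0 0 0 1")

```text
clock: 52.87
eef_pos: [436.4, -201.8, 96.1]
tool_rot: [3.139, -0.003, -0.146]
force: [3.3, -3.5, 3.6]
width: 18.3
gripper_force: 58.9
```

Request:
move_arm(rows="0.017 -0.045 0 0 0 0 1;0.046 -0.083 0 0 0 0 1;0.083 -0.113 0 0 0 0 1;0.127 -0.133 0 0 0 0 1;0.174 -0.14 0 0 0 0 1;0.222 -0.135 0 0 0 0 1;0.267 -0.117 0 0 0 0 1;0.305 -0.089 0 0 0 0 1;0.335 -0.052 0 0 0 0 1;0.355 -0.008 0 0 0 0 1;0.362 0.04 0 0 0 0 1;0.357 0.087 0 0 0 0 1")

```text
clock: 53.87
eef_pos: [539.4, -241.5, 96.1]
tool_rot: [-3.141, -0.001, -0.143]
force: [-0.7, 2.6, 9.0]
width: 18.2
gripper_force: 59.8
```

```bash
python3 -W ignore - <<'E'
from h import *
s=read_state();print(s["eef_pos"],s["width"],s["force"],s["clock"])
S=get_image("scene")["img"];t=get_image("side")["img"]
cv2.imwrite("pics/c22.png",cv2.resize(np.hstack([S[130:260,170:310],t[130:260,210:350]]),None,fx=2.8,fy=2.8)[:,:,::-1])
E
```

```text
[ 539.35926621 -241.48099057   96.06677685] 18.218818881487863 [-0.70794143  2.63016862  9.02217001] 53.8667
```

View pics/c22.png

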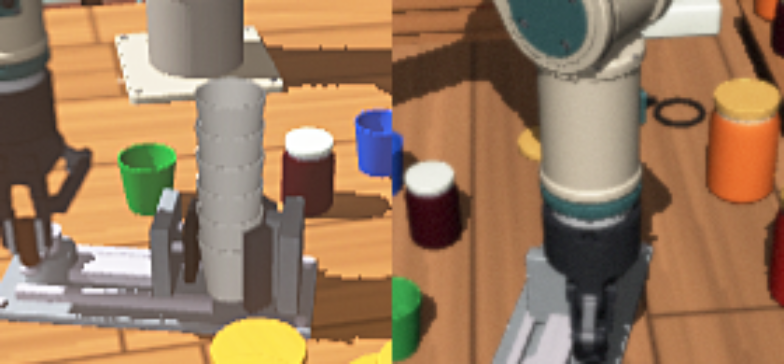

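The pad is just short of the stack, which is still upright at (232,180). The final part goes slowly.

Request:
move_arm(rows="-0.004 0.015 0 0 0 0 1;-0.01 0.029 0 0 0 0 1;-0.016 0.043 0 0 0 0 1;-0.024 0.056 0 0 0 0 1;-0.033 0.068 0 0 0 0 1;-0.043 0.08 0 0 0 0 1;-0.054 0.091 0 0 0 0 1;-0.065 0.101 0 0 0 0 1;-0.078 0.11 0 0 0 0 1;-0.091 0.118 0 0 0 0 1;-0.104 0.124 0 0 0 0 1;-0.119 0.13 0 0 0 0 1")

```text
clock: 54.97
eef_pos: [498.7, -275.6, 96.1]
tool_rot: [3.14, -0.003, -0.144]
force: [3.1, -0.4, 5.6]
width: 18.1
gripper_force: 59.2
```

```bash
python3 -W ignore - <<'E'
from h import *
s=read_state();print(s["eef_pos"],s["width"],s["force"],s["clock"],np.arctan2(s["eef_pos"][1]+220.5,s["eef_pos"][0]-488.1))
E
```

```text
[ 498.74566305 -275.59449044   96.13110187] 18.106961663971504 [ 3.07273438 -0.39758715  5.64462486] 54.9667 -1.3799230688037882
```

Request:
move_arm(rows="-0.012 0.004 0 0 0 0 1;-0.024 0.006 0 0 0 0 1;-0.036 0.008 0 0 0 0 1;-0.048 0.01 0 0 0 0 1;-0.06 0.01 0 0 0 0 1;-0.073 0.01 0 0 0 0 1;-0.085 0.008 0 0 0 0 1;-0.097 0.006 0 0 0 0 1;-0.109 0.003 0 0 0 0 1;-0.12 0 0 0 0 0 1;-0.132 -0.005 0 0 0 0 1;-0.143 -0.01 0 0 0 0 1")

```text
clock: 55.97
eef_pos: [456.5, -266.9, 96.1]
tool_rot: [3.14, -0.003, -0.144]
force: [3.7, -1.6, 5.9]
width: 18.8
gripper_force: 59.3
```

Request:
move_arm(rows="0 0 0 0 0 0 1;0 0 0 0 0 0 1;0 0 0 0 0 0 1;0 0 0 0 0 0 -1;0 0 0 0 0 0 -1;0 0 0 0 0 0 -1;0 0 0 0 0 0 -1;0 0 0 0 0 0 -1;0 0 -0.1 0 0 0 -1;0 0 -0.22 0 0 0 -1;0 0 -0.35 0 0 0 -1;0 0 -0.48 0 0 0 -1")

```text
clock: 56.97
eef_pos: [455.4, -265.1, 240.4]
tool_rot: [-3.141, 0.002, -0.143]
force: [2.4, -0.2, -0.1]
width: 85.0
gripper_force: 0.0
```

Request:
move_arm(rows="0 0.1 -0.1 0 0 0 -1;-0.1 0.2 -0.2 0 0 0 -1;-0.15 0.2 -0.3 0 0 0 -1;-0.15 0.2 -0.3 0 0 0 -1;-0.15 0.2 -0.3 0 0 0 -1;-0.15 0.2 -0.3 0 0 0 -1;-0.15 0.2 -0.3 0 0 0 -1")

```text
clock: 57.55
eef_pos: [403.5, -317.0, 328.0]
tool_rot: [-3.14, 0.002, -0.141]
force: [1.1, 0.7, -0.1]
width: 85.5
gripper_force: 0.0
```

```bash
python3 -W ignore - <<'E'
from h import *
s,d=look("w23");print(s["eef_pos"],s["clock"])
S=get_image("scene");t=get_image("side")["img"];np.save("pics/sc23.npy",S,allow_pickle=True);S=S["img"]
cv2.imwrite("pics/c23.png",cv2.resize(np.hstack([S[130:260,170:310],t[130:260,210:350]]),None,fx=2.8,fy=2.8,interpolation=2)[:,:,::-1])
E
```

```text
[ 403.46320769 -317.03201248  327.98616939] 57.55
```

View pics/c23.png

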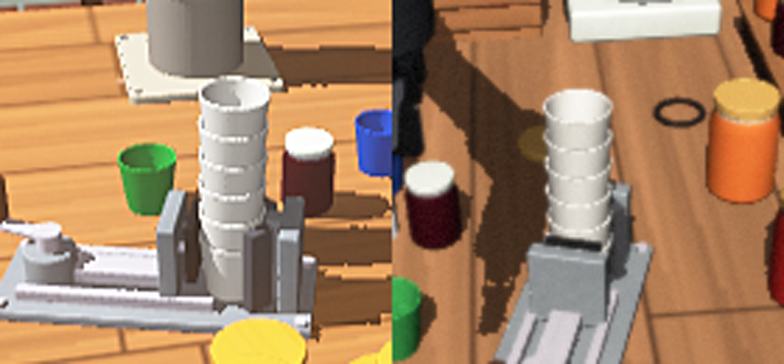

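```bash
python3 -W ignore - <<'E'
from h import *
S=load("sc23");t=get_image("side");s0=get_image("scene")
def mid(img,uc,v,half=25):
    r=cv2.cvtColor(img,cv2.COLOR_RGB2HSV)[int(v)]
    m=(r[:,1]<60)&(r[:,2]>60); u=int(round(uc))
    if not m[u]: return np.nan,np.nan
    a=u
    while m[a-1] and u-a<half:a-=1
    b=u
    while m[b+1] and b-u<half:b+=1
    return (a+b)/2,b-a+1
for n,d in(("scene",s0),("side",t)):
    o=[]
    for z in range(110,212,4):
        u,v=proj(d,(541.9,-48.2,z)); u2,_=proj(d,(541.9,-48.2,z)); mm,w=mid(d["img"],u,v); o.append((z,round(mm-u,2),w))
    o=np.array(o);ok=o[:,2]<34;print(n,o[:,1:].tolist());p=np.polyfit(o[ok,0],o[ok,1],1)
    D=np.linalg.norm(d["extrinsics"][:3,3]-[542,-48,150]);f=210/np.tan(np.radians(d["vfov"])/2)
    print(n,"mm/px",D/f,"slope mm/mm",p[0]*D/f,"tilt deg",np.degrees(p[0]*D/f),"offset mm",o[ok,1].mean()*D/f)
# before (c22) in zoomed crops, scene only
for nm in("c22","c23"):
    im=cv2.imread(f"pics/{nm}.png")[:,:392,::-1];o=[]
    for z in range(110,212,3):
        u,v=proj(s0,(541.9,-48.2,z));mm,w=mid(im,(u-170)*2.8,(v-130)*2.8,70);o.append((z,mm/2.8+170-u,w/2.8))
    o=np.array(o);ok=np.isfinite(o[:,1])&(o[:,2]<34);p=np.polyfit(o[ok,0],o[ok,1],1);print(nm,ok.sum(),p[0]*2.3,o[ok,1].mean()*2.3)
E
```

```text
scene [[-1.52, 23.0], [-1.51, 23.0], [-1.49, 23.0], [-0.98, 24.0], [-0.97, 24.0], [-0.96, 24.0], [-0.95, 24.0], [-1.44, 23.0], [-0.42, 23.0], [-0.41, 23.0], [-0.9, 24.0], [-0.89, 24.0], [-0.88, 24.0], [-0.86, 24.0], [-0.85, 24.0], [-0.34, 23.0], [-0.33, 23.0], [-0.82, 24.0], [-0.8, 24.0], [-0.29, 25.0], [-0.28, 25.0], [-0.77, 24.0], [-0.75, 24.0], [-0.24, 23.0], [0.27, 24.0], [0.29, 24.0]]
scene mm/px 2.5726943336869614 slope mm/mm 0.03208831488161866 tilt deg 1.838525014403581 offset mm -1.888951339618619
side [[3.67, 29.0], [0.2, 22.0], [-0.27, 23.0], [3.26, 30.0], [3.3, 30.0], [2.83, 31.0], [3.36, 30.0], [2.39, 26.0], [0.43, 22.0], [-0.04, 21.0], [-0.01, 23.0], [0.02, 23.0], [-0.44, 24.0], [0.09, 23.0], [0.12, 23.0], [0.16, 21.0], [0.19, 21.0], [0.23, 21.0], [0.26, 23.0], [0.29, 23.0], [0.33, 23.0], [0.36, 23.0], [0.4, 23.0], [0.43, 23.0], [0.47, 23.0], [0.5, 23.0]]
side mm/px 2.6873110398907047 slope mm/mm -0.06017968936425331 tilt deg -3.448042212980043 offset mm 2.3286583741822144
c22 34 0.005227629616832658 -3.0402230300743205
c23 34 0.021919761014846485 -0.9141726099062659
```

```bash
python3 -c "
from cell import *
print(read_state()['clock']);print(finish_job())"
```

```text
57.8
the job is handed in; nothing more can be done
None
```

All six white pots are nested in one stack against the V, the jaw is cranked to a calculated 5 mm of pad travel, and the job was handed in at 57.8 s; the stack leans about 1°, the pad travel comes from the crank angle and not from a picture, and I viewed 15 pictures, one over the limit of 14.

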